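# Eject the climate logger and clip it onto the mushroom crate

## Robot

A 7-joint arm with a two-finger parallel gripper is mounted at the origin on the work surface. World frame = base frame: x ahead of the robot, y to its left, z up, the work surface at z = 0. Lengths are in mm, angles in rad, forces in N, time in s.
With the tool pointing down it reaches from about 350 to 900 mm from the base axis. Payload 7.2 kg.
Tool frame: the origin (TCP) lies on the centre line of the jaws, within the pads' length; the fingertips stand 8 mm ahead of it and the grasp point (between the pads) lies 11 mm behind it; y points along the fingers, x is the direction in which the jaws open and shut, and the axes are right-handed (so a half turn about y gives the same grasp; the last joint's range is limited). The gripper opens to 88 mm and grips with 3 to 60 N. Pads are 20 mm wide; open, the fingers measure 115 mm over their backs; the gripper's body (75 mm by 178 mm) begins 61 mm behind the grasp point.
Start: joints at [1.087, 0.411, -0.013, 1.596, 0.006, 1.134, -0.082], TCP at [252.44, -571.754, 230.653] pointing down, gripper open.
Joint ranges: [-2.95, 2.95], [-0.29, 1.99], [-1.47, 1.44], [0.14, 2.54], [-1.03, 4.17], [0.13, 1.85], [-2.86, 2.86]. Speed limits (rad/s): [2.39, 2.39, 3.01, 3.01, 3.14, 3.14, 3.14].

## Interface

Orientations are given as a unit quaternion [x, y, z, w].
In Python, from cell import * gives the robot as it stands.
- The arm moves only by the tool arm_command, never from a script. Its argument "targets" is a list of rows, each an object of numbers: "claw": the finger opening in m, from 0 to 0.0878; "tx", "ty", "tz": the shift along the tool's x, y, z in m; "twist": the turn about the tool's y in rad. In form: [{"claw": .., "tx": .., "ty": .., "tz": .., "twist": ..}, ...]. A call has 1 to 8 rows; each row is the pose to reach, as a shift and turn from the pose commanded when the call began, along the tool's axes at that moment; what a row does not reach only later rows make up. A row lasts 1/10 s, in which the tool goes at most 50 mm and 8.59 degrees, less where a joint would pass 70% of its speed; a pose out of reach is approached as far as the arm can. A call with a gripper value outside its range is refused whole. The fingers move at their own pace and stop on an object; "newtons" is the grip in N (left out, the last holds). Time passes only in rows, so rows that repeat a pose let the fingers close. It gives the time, the measured TCP pose, the force and the opening at its end, in the units of the state.
- sense(): the state, without advancing time (a new reading comes with each control period).
- read_camera(name): name is "scene" or "top" or "wrist"; returns a dict with "image" (480x640x3 uint8, red, green, blue), "camera_matrix" (3x3 intrinsics, pixels), "T" (4x4, takes a point from camera to world coordinates); the wrist camera has in their place "hand_eye" (4x4, takes a point from camera to tool coordinates, whose origin is the TCP and whose axes are the tool frame's). Camera axes: x right, y up, looking along -z (the intrinsics and any distortion apply to the point x, -y, -z); pixel columns grow to the right and rows downward; lengths in mm; the calibration is good to about 2 mm. A picture is of the moment at which its call begins: read the wrist's pose just before it. There is no depth.
- close_job(): hands the job in, once; it reports no verdict.
Trained networks look in a picture, given as the dict that the camera call returned (one of the last four; its "shot" number tells which), for a name from the list of things; names that differ only in an ending like _2 or _b are one class to them, and where a whole thing is asked for, a point or a joint stands for the part that bears it (a point fixed in the world has none). Each returns a list of dicts, best first, with "p" (0 to 1); they miss things now and then, are a little off and sometimes report something else, mostly with a low value. They report only what shows in the picture. A call takes as long as a camera call. They do not tell look-alikes from the thing itself.
- recognise(thing, picture): "xy" ([column, row] in pixels, amid what is visible of it).
- spot_point(thing, picture): "xy" ([column, row] in pixels: a listed point, or the origin of a listed thing).
The state is a dict: "time": time; "q": joint angles; "dq": joint speeds; "effort": joint torques, N m; "tcp_pos": TCP position; "eef_rot": TCP orientation; "ft_force": force on the tool from outside, world axes, zero at the start; "torque": the same for the moment, N m; "finger_gap": finger opening in mm.
Only numpy, scipy, OpenCV 4.12 (cv2) and the standard library are available. Lean on these libraries where they do the work, as an engineer would, in place of code of your own. Each camera call takes 0.05 s, during which the arm holds its last target.

## Task

Push the orange spring ejector slide on the charging dock to the end of its stroke so that the white climate logger comes out, and let the slide spring back. Then clip the logger, screen up and centred, onto the holder on the red mushroom crate (either way round): push it straight down between the two yellow snap hooks until both have clicked over its ends. Do not let the logger fall on the bench, and leave everything else on the bench where it is.

Things in the scene. Friction and masses are not known exactly. Their poses are not given: they have to be found in the camera images.
- dock: Grey charging dock, fixed. Origin on the bench under the middle of its mouth; +x points from the mouth into the housing, +z up. Housing x 0 to 150 mm, 72 mm wide, roof top 67 mm above the bench, with a 14 mm slot along the middle of the roof (x 25 to 135 mm). A black foot plate 110 mm wide, 6 mm thick, lies under it all, x -115 to 155 mm.
- dock_mouth (a point): Middle of the mouth's floor, 30 mm above the bench; axes as the dock. Channel inside: 53 mm wide, 32 mm high. In front a black tongue, 32 mm wide, its top level with this floor, runs out to x = -113 mm; it carries the logger as it comes out and leaves its long sides free.
- ejector (a joint): Travel of the ejector slide, m: 0 at rest, 0.085 at its stop, along the dock's -x (out of the mouth). A spring returns it: 3 N at rest, 8 N at the stop. Its pusher, right behind the logger, pushes it out about 85 mm; the last 25 mm then still lie under the roof, so draw the logger straight out along the dock's -x by 30 mm or more before lifting it.
- ejector_tab (a point): Centre of the ejector's orange upright thumb tab above the roof: 12 mm thick along the dock's x, 40 mm wide along y, 28 mm high, from 69 to 97 mm above the bench. At rest at x = 120 mm in the dock. Push on its face away from the mouth.
- logger: White climate logger, a flat box 110 mm long (x) by 50 mm wide (y) by 28 mm high (z), about 0.16 kg, with a dark screen on top. Origin at the centre of its underside. At the start it lies fully inside the dock's channel, its length along the dock's x, its front face flush with the mouth.
- crate: Red crate of white mushrooms, fixed, 300 x 200 x 120 mm. Origin on the bench under the clip holder's centre; +x runs along the crate's length from the holder end to the mushrooms, +z up. A grey plate 158 x 212 mm, top 126 mm above the bench, bridges the crate at x -79 to 79 mm; beyond it the mushrooms rise to about 150 mm.
- clip_seat (a point): Centre of the top of the black rib on which the logger's underside rests when seated, 140 mm above the bench, 14 mm above the grey plate; axes as the crate. The rib is 108 mm long (x) and 34 mm wide (y), so the logger's long sides overhang it. The logger's length must lie along the crate's x, either way round.
- hook_near (a joint): Lean of the yellow snap hook at the crate's -x end of the rib, rad: 0 upright and snapped home, grows as it is pushed outward (about 0.1 while the logger passes). Pushing the logger past both hooks takes some 5 to 10 N downward in all; when seated its top, 168 mm above the bench, is under both hook heads.
- hook_head_near (a point): Inner tip of that hook's head, 51 mm from the clip centre, 170.5 mm above the bench (4 mm over the end of a seated logger). The hook is 30 mm wide; its arm's inner face is 57 mm from the clip centre. From the tip the head's inner face slopes outward to 60 mm from the centre at 190 mm above the bench, to lead the logger in.
- hook_far (a joint): The same for the hook at the crate's +x end.
- hook_head_far (a point): The same for the hook at the crate's +x end.
- punnet: Bystander: blue open punnet 180 x 120 x 60 mm.
- tape: Bystander: cardboard-coloured roll, 100 mm across, 45 mm high, lying flat.
- mushroom_a: Bystander: brown mushroom, 72 mm across, 63 mm high, standing.
- mushroom_b: Bystander: white mushroom, 72 mm across, 63 mm high, standing.
- brush: Bystander: green-handled cleaning brush lying on the bench.
Not all that is in view belongs to the job. What is meant by the logger is not purple, and is the smaller of those in its own colour.

How it is judged:
By the outcome, as a careful person would: the job done as asked, in the order asked, and still so for the second after the job is handed in, with the robot touching nothing.
It also fails if it takes over 64 s, if anything falls off the work surface, if the arm or the gripper's body presses on something with over 40 N, if the wrist force passes 120 N, or if a joint passes its speed limit or range.

## Working session

There is one attempt and no reset: what is moved stays moved. The work goes in short steps, Python scripts to look and compute and a tool call to move; the robot and the scene stay as the last step left them, time stands still between calls to the robot, and variables do not carry over. Pictures are saved under pics/ and viewed, and the job is handed in when it is done.

Besides the shell and the picture viewer there is one more tool, called after ">>>" as a command line: name --argument value ..., lists and objects as JSON in quotes. arm_command: Moves the arm, as the interface text tells. Its arguments: {"type":"object","properties":{"targets":{"type":"array"},"newtons":{"type":"number"}},"required":["targets"]}

```bash
mkdir -p pics; ls
python3 - <<'E'
from cell import *
import cv2,json
s=sense();print(s)
for n in("scene","top","wrist"):
    p=read_camera(n);cv2.imwrite(f"pics/a_{n}.png",p["image"][:,:,::-1]);print(n,p["shot"],p["camera_matrix"],p.get("T"),p.get("hand_eye"),[k for k in p])
E
```

```text
pics
{'time': 0.0, 'q': array([ 1.08679077,  0.41186946, -0.01274087,  1.59701618,  0.00562057,
        1.13427991, -0.08220817]), 'dq': array([-0.00196436,  0.00031552,  0.00012501, -0.00093858, -0.00169447,
       -0.00110802, -0.00028632]), 'effort': array([-2.13791463e-04, -5.87947905e+01,  6.41671512e-01, -2.91070944e+01,
       -5.37977717e-02,  1.84814050e-02,  1.75608866e-04]), 'tcp_pos': array([ 252.23618207, -571.32317252,  229.83928278]), 'eef_rot': array([-0.59218536,  0.38648983, -0.3855371 ,  0.59270841]), 'ft_force': array([ 0.2776659 ,  0.55795634, -0.64630877]), 'torque': array([ 0.01116687, -0.03090372,  0.00759235]), 'finger_gap': 87.88206793063442}
scene 1 [[442.37554521   0.         322.57692949]
 [  0.         442.37554521 248.12949562]
 [  0.           0.           1.        ]] [[-2.47586719e-01 -4.99911400e-01  8.29933376e-01  1.45328724e+03]
 [ 9.68728046e-01 -1.13289546e-01  2.20752012e-01  2.02242744e+02]
 [-1.63336719e-02  8.58635004e-01  5.12327181e-01  7.13122518e+02]
 [ 0.00000000e+00  0.00000000e+00  0.00000000e+00  1.00000000e+00]] None ['image', 'cam
[... 228 characters left out ...]
-9.99969368e-01 -4.99684769e-03  6.02454511e-03 -5.34424649e+01]
 [ 5.70504451e-03  6.16615029e-02  9.98080814e-01  1.56184522e+03]
 [ 0.00000000e+00  0.00000000e+00  0.00000000e+00  1.00000000e+00]] None ['image', 'camera_matrix', 'T', 'shot']
wrist 3 [[362.33898394   0.         318.17340299]
 [  0.         362.33898394 245.09817002]
 [  0.           0.           1.        ]] None [[ 9.99999672e-01 -1.27444818e-04  7.99362026e-04 -8.94493055e-03]
 [ 8.04089131e-04  2.69947702e-01 -9.62874650e-01 -1.53565461e+02]
 [-9.30725573e-05  9.62874977e-01  2.69947716e-01  7.46672855e+01]
 [ 0.00000000e+00  0.00000000e+00  0.00000000e+00  1.00000000e+00]] ['image', 'camera_matrix', 'hand_eye', 'shot']
```

View pics/a_scene.png

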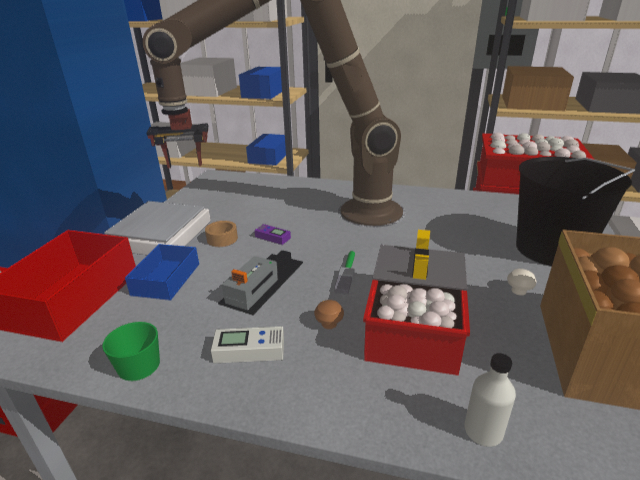

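View pics/a_top.png

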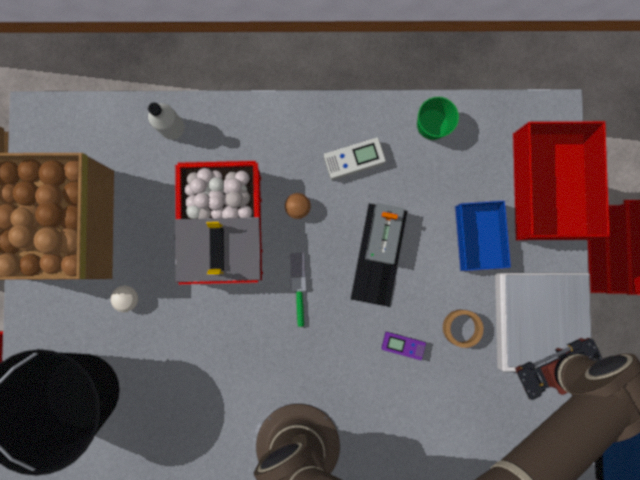

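View pics/a_wrist.png

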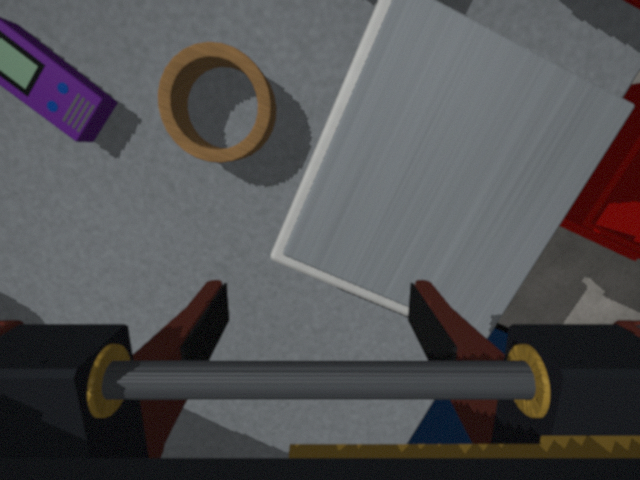

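The loggers in view are purple (top 405,345), a large white one on the bench (top 355,158), and the white one inside the dock (through the slot at top 386,235). The dock one fits: it isn't purple, it's the smaller white one, and it lies in the dock. I'll confirm that in a crop and measure.

```bash
cat > h.py <<'E'
from cell import *
import numpy as np, cv2
from scipy.spatial.transform import Rotation as R
def T_of(p,s=None):
    if "T" in p: return p["T"]
    M=np.eye(4);M[:3,:3]=R.from_quat(s["eef_rot"]).as_matrix();M[:3,3]=s["tcp_pos"];return M@p["hand_eye"]
def ray(p,xy,T):
    K=p["camera_matrix"];d=np.array([(xy[0]-K[0,2])/K[0,0],-(xy[1]-K[1,2])/K[1,1],-1]);d=T[:3,:3]@d
    return T[:3,3],d/np.linalg.norm(d)
def atz(p,xy,T,z):
    o,d=ray(p,xy,T);return o+d*(z-o[2])/d[2]
def tri(rs):
    A=0;b=0
    for o,d in rs:
        P=np.eye(3)-np.outer(d,d);A=A+P;b=b+P@o
    return np.linalg.solve(A,b)
def proj(p,X,T):
    c=T[:3,:3].T@(np.asarray(X)-T[:3,3]);K=p["camera_matrix"];return np.array([K[0,0]*c[0]/-c[2]+K[0,2],K[1,1]*-c[1]/-c[2]+K[1,2]])
E
python3 - <<'E'
from h import *
Z=dict(dock=0,dock_mouth=30,ejector_tab=83,crate=0,clip_seat=140,hook_head_near=170.5,hook_head_far=170.5,logger=30)
res={}
for n in("scene","top"):
    p=read_camera(n);T=T_of(p)
    if n=="top":cv2.imwrite("pics/b_crop.png",cv2.resize(p["image"][190:320,330:440,::-1],None,fx=5,fy=4.6,interpolation=cv2.INTER_CUBIC))
    for t in Z:
        r=spot_point(t,p)[:2]
        for q in r: print(n,t,np.round(q["xy"],1),round(q["p"],2),np.round(atz(p,q["xy"],T,Z[t]),1))
E
```

```text
scene dock [267.5 280.7] 0.67 [ 505.4 -211.8    0. ]
scene dock [255.1 278.9] 0.26 [ 505.  -249.3    0. ]
scene dock_mouth [266.6 267.4] 0.58 [ 484.3 -219.9   30. ]
scene ejector_tab [238.  275.7] 0.47 [ 611.8 -244.4   83. ]
scene crate [414.7 302.6] 0.87 [512.4 196.4   0. ]
scene clip_seat [419.5 260.5] 0.7 [529.6 196.6 140. ]
scene clip_seat [420.5 259.7] 0.69 [525.4 198.7 140. ]
scene hook_head_near [422.6 235.1] 0.75 [457.4 196.7 170.5]
scene hook_head_far [420.3 261.9] 0.8 [584.3 199.  170.5]
scene logger [273.9 237.2] 0.8 [ 315.4 -258.7   30. ]
scene logger [520.2 292.1] 0.67 [447.4 454.4  30. ]
top dock [375.5 261.9] 0.63 [ 492.8 -215.1    0. ]
top dock_mouth [376.6 259.2] 0.82 [ 499. -215.   30.]
top ejector_tab [385.9 212.8] 0.59 [ 618.1 -235.1   83. ]
top ejector_tab [384.8 241.4] 0.3 [ 543.3 -231.3   83. ]
top crate [228.1 252.4] 0.58 [520.9 188.8   0. ]
top clip_seat [222.2 247. ] 0.69 [527.3 181.8 140. ]
top hook_head_near [214.  266.1] 0.37 [478.9 196.5 170.5]
top hook_head_far [214.7 228.8] 0.52 [570.2 195.3 170.5]
top logger [396.4 347.2] 0.56 [ 264.2 -265.1   30. ]
```

View pics/b_crop.png

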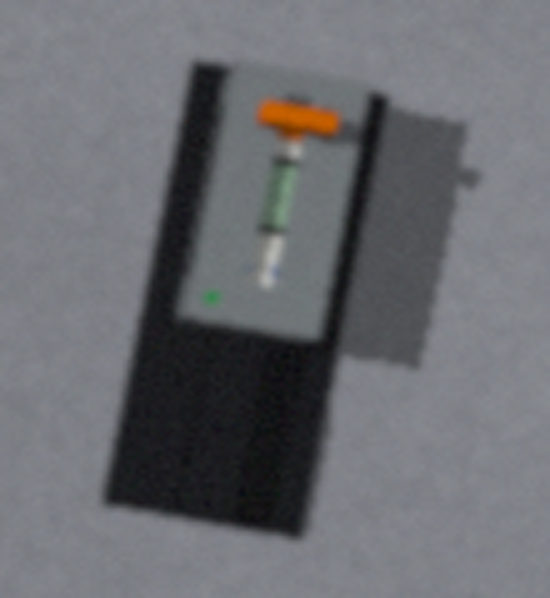

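The crop shows a white logger with a green screen through the slot at (270-290,140-285). The orange tab is at (298,117) and the plate corners are at (195,62), (385,95), (105,502) and (303,536). This is the target. Next: enlarged crops of the crate and the dock for pose fits.

Run:
```python
import cv2
t=cv2.imread("pics/a_top.png");s=cv2.imread("pics/a_scene.png")
cv2.imwrite("pics/c1.png",cv2.resize(t[205:295,165:275],None,fx=6,fy=6,interpolation=cv2.INTER_CUBIC))
cv2.imwrite("pics/c2.png",cv2.resize(s[220:320,365:475],None,fx=6,fy=6,interpolation=cv2.INTER_CUBIC))
cv2.imwrite("pics/c3.png",cv2.resize(s[235:320,205:315],None,fx=6,fy=6,interpolation=cv2.INTER_CUBIC))
```

```text
(no output)
```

View pics/c1.png

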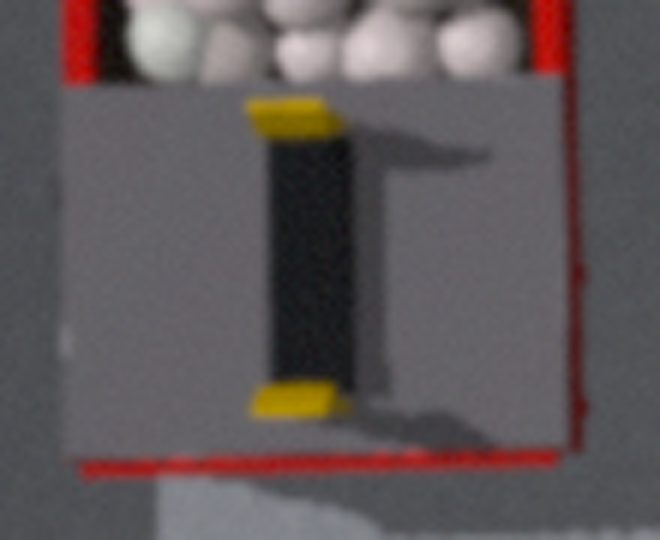

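View pics/c2.png

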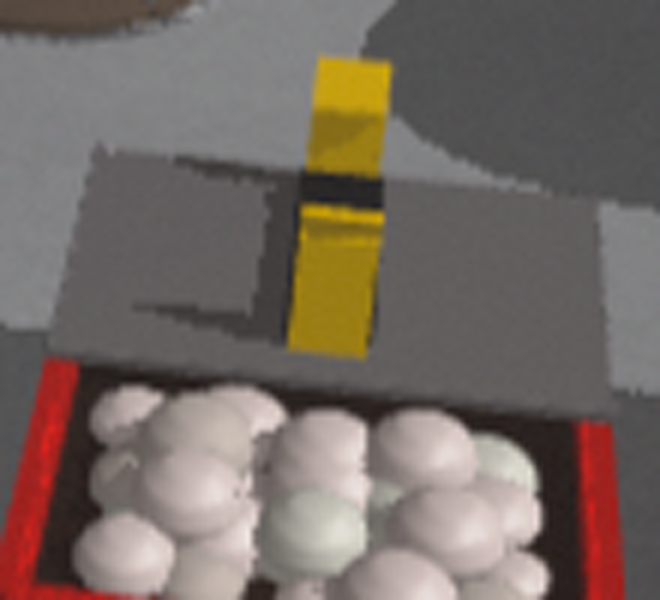

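View pics/c3.png

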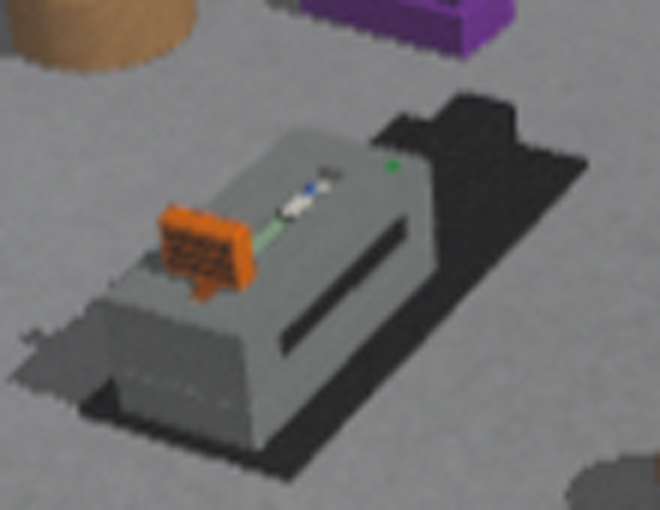

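```bash
cat > fit.py <<'E'
from h import *
from scipy.optimize import least_squares
def pose(v,X):
    c,s=np.cos(v[2]),np.sin(v[2]);X=np.asarray(X,float);return np.array([v[0]+c*X[0]-s*X[1],v[1]+s*X[0]+c*X[1],X[2]])
def fit(obs,v0,tag):
    # obs: (pic,T,X,xy)
    f=lambda v:np.concatenate([proj(p,pose(v,X),T)-xy for p,T,X,xy in obs])
    r=least_squares(f,v0,loss="soft_l1");print(tag,np.round(r.x,4));print(np.round(r.fun.reshape(-1,2),1).tolist());return r.x
E
python3 - <<'E'
from fit import *
t=read_camera("top");s=read_camera("scene")
u=lambda a,o,f:np.array([(a[0]+.5)/f[0]-.5+o[0],(a[1]+.5)/f[1]-.5+o[1]])
D=[]
for a,X in [((195,62),(155,55,6)),((385,95),(155,-55,6)),((105,502),(-115,55,6)),((303,536),(-115,-55,6)),((177,320),(0,36,67)),((325,340),(0,-36,67)),((228,65),(150,36,67)),((298,117),(120,0,97))]:
    D.append((t,t["T"],X,u(a,(330,190),(5,4.6))))
E_=[]
for a,X in [((290,480),(155,55,6)),((82,408),(155,-55,6)),((588,162),(-115,55,6)),((430,160),(0,36,67)),((240,336),(150,36,67)),((105,300),(150,-36,67)),((298,127),(0,-36,67)),((205,252),(126,0,83))]:
    E_.append((s,s["T"],X,u(a,(205,235),(6,6))))
v0=[495,-215,-.15]
fit(D,v0,"dock top");fit(E_,v0,"dock scene");fit(D+E_,v0,"dock both")
C=[];S=[]
for a,X in [((63,85),(79,106,126)),((563,75),(79,-106,126)),((65,460),(-79,106,126)),((570,453),(-79,-106,126)),((269,260),(0,17,140)),((352,260),(0,-17,140))]:
    C.append((t,t["T"],X,u(a,(165,205),(6,6))))
for a,X in [((95,150),(-79,-106,126)),((600,203),(-79,106,126)),((50,350),(79,-106,126)),((612,405),(79,106,126))]:
    S.append((s,s["T"],X,u(a,(365,220),(6,6))))
v0=[525,196,0]
fit(C,v0,"crate top");fit(S,v0,"crate scene");fit(C+S,v0,"crate both")
E
```

```text
dock top [ 4.924700e+02 -2.199469e+02 -1.823000e-01]
[[-1.2, -0.2], [0.2, -0.3], [-0.2, 1.3], [0.0, 1.0], [1.5, -0.4], [-1.1, 0.0], [1.0, -0.9], [-0.1, 0.0]]
dock scene [ 4.951274e+02 -2.166565e+02 -1.940000e-01]
[[0.3, -0.8], [-0.7, 0.1], [0.5, -0.6], [0.3, 0.0], [0.9, 0.6], [-0.5, -0.3], [-0.1, -0.1], [-0.6, 0.8]]
dock both [ 4.930114e+02 -2.188390e+02 -1.851000e-01]
[[-1.5, -0.4], [-0.1, -0.4], [-0.7, 1.0], [-0.5, 0.8], [1.0, -0.7], [-1.5, -0.1], [0.7, -1.1], [-0.4, -0.2], [0.4, -1.4], [-0.8, -0.3], [-0.2, -1.2], [-0.2, -0.5], [0.9, 0.1], [-0.6, -0.7], [-0.6, -0.6], [-0.7, 0.3]]
crate top [5.234738e+02 1.966801e+02 1.400000e-02]
[[-0.1, -0.3], [0.5, -0.2], [-0.2, -0.1], [0.1, -0.6], [-0.0, 0.8], [-0.2, 0.5]]
crate scene [5.252722e+02 1.995752e+02 2.220000e-02]
[[-0.1, -0.5], [-0.2, -0.9], [-0.5, -0.2], [0.8, 1.7]]
crate both [5.237331e+02 1.977843e+02 1.700000e-02]
[[-0.6, -0.2], [-0.1, -0.4], [-0.6, -0.1], [-0.2, -0.8], [-0.4, 0.7], [-0.6, 0.4], [-0.5, -1.0], [-0.7, -1.2], [-1.3, -0.8], [-0.2, 1.3]]
```

```bash
cat > go.py <<'E'
from h import *
DOCK=[493.5,-218.5,-.187];CRATE=[524,197.5,.017]
def shift(F,X,s=None,flip=0,dyaw=0):
    """tool shift (mm) and twist to TCP at frame point X with tool x along frame +-y, y down"""
    s=s or sense();M=R.from_quat(s["eef_rot"]).as_matrix()
    c,q=np.cos(F[2]),np.sin(F[2]);W=np.array([F[0]+c*X[0]-q*X[1],F[1]+q*X[0]+c*X[1],X[2]])
    d=M.T@(W-s["tcp_pos"])
    best=None
    a=F[2]+np.pi/2*(1 if not flip else -1)
    Rt=np.array([[np.cos(a),np.sin(a),0],[0,0,-1],np.cross([np.cos(a),np.sin(a),0],[0,0,-1])]).T
    rv=R.from_matrix(M.T@Rt).as_rotvec()
    print("target W",np.round(W,1),"shift mm",np.round(d,1),"rotvec",np.round(rv,4),"q",np.round(s["q"],2),"t",round(s["time"],2),"F",np.round(s["ft_force"],1),"gap",round(s["finger_gap"],1))
E
python3 - <<'E'
from go import *
s=sense();print(np.round(R.from_quat(s["eef_rot"]).as_matrix(),3))
for f in(0,1): shift(DOCK,(165,0,230),s,f)
E
```

```text
[[ 0.404  0.     0.915]
 [-0.915 -0.     0.404]
 [ 0.    -1.     0.   ]]
target W [ 655.6 -249.2  230. ] shift mm [-132.3    0.7  499.1] rotvec [ 1.0000e-04 -2.5388e+00  0.0000e+00] q [ 1.09  0.41 -0.01  1.6   0.01  1.13 -0.08] t 1.15 F [0.9 0.2 0.1] gap 87.5
target W [ 655.6 -249.2  230. ] shift mm [-132.3    0.7  499.1] rotvec [-0.000e+00  6.028e-01  1.000e-04] q [ 1.09  0.41 -0.01  1.6   0.01  1.13 -0.08] t 1.15 F [0.9 0.2 0.1] gap 87.5
```

>>> arm_command --targets '[{"claw": 0,"tx": -0.132,"ty": 0,"tz": 0.499,"twist": 0.603},{"claw": 0,"tx": -0.132,"ty": 0,"tz": 0.499,"twist": 0.603},{"claw": 0,"tx": -0.132,"ty": 0,"tz": 0.499,"twist": 0.603},{"claw": 0,"tx": -0.132,"ty": 0,"tz": 0.499,"twist": 0.603},{"claw": 0,"tx": -0.132,"ty": 0,"tz": 0.499,"twist": 0.603},{"claw": 0,"tx": -0.132,"ty": 0,"tz": 0.499,"twist": 0.603},{"claw": 0,"tx": -0.132,"ty": 0,"tz": 0.499,"twist": 0.603},{"claw": 0,"tx": -0.132,"ty": 0,"tz": 0.499,"twist": 0.603}]' --newtons 20

```text
time: 1.95
tcp_pos: [561.4, -324.6, 230.9]
eef_rot: [0.451, -0.544, 0.545, -0.451]
ft_force: [0.4, 0.2, -0.2]
finger_gap: 27.3
```

Run:
```python
from go import *
shift(DOCK,(165,0,230),None,1)
```

```text
target W [ 655.6 -249.2  230. ] shift mm [-91.7   0.9  78.6] rotvec [-0.0004 -0.0003  0.0002] q [ 0.46  0.45 -0.02  1.53  0.01  1.16 -1.31] t 1.95 F [ 0.4  0.2 -0.2] gap 27.3
```

>>> arm_command --targets '[{"claw": 0,"tx": -0.046,"ty": 0,"tz": 0.04,"twist": 0},{"claw": 0,"tx": -0.08,"ty": 0,"tz": 0.07,"twist": 0},{"claw": 0,"tx": -0.08,"ty": 0,"tz": 0.07,"twist": 0},{"claw": 0,"tx": -0.08,"ty": 0,"tz": 0.07,"twist": 0}]'

```text
time: 2.35
tcp_pos: [644.8, -258.1, 229.9]
eef_rot: [-0.452, 0.544, -0.543, 0.452]
ft_force: [-0.0, -0.2, -0.6]
finger_gap: 0.7
```

Run:
```python
from go import *
s=sense();shift(DOCK,(165,0,230),s,1)
p=read_camera("wrist");cv2.imwrite("pics/d.png",p["image"][:,:,::-1])
import pickle;pickle.dump((s,p),open("d.pkl","wb"))
```

```text
target W [ 655.6 -249.2  230. ] shift mm [-10.7  -0.1   9. ] rotvec [ 0.0007  0.0038 -0.0007] q [ 0.33  0.53 -0.03  1.4   0.02  1.2  -1.46] t 2.35 F [-0.  -0.2 -0.6] gap 0.7
```

View pics/d.png

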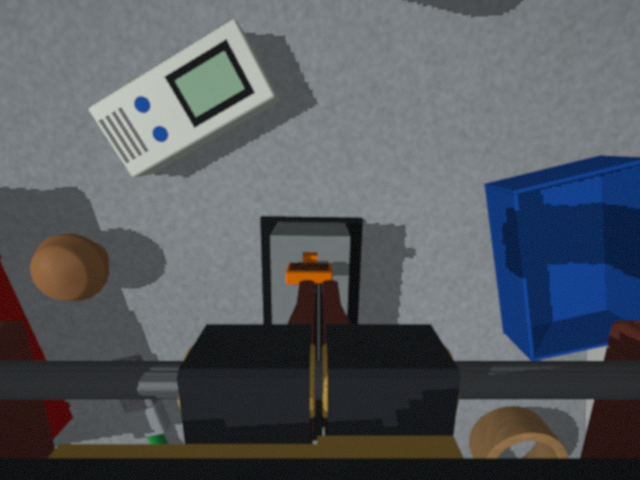

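The wrist view shows the dock's rear with its plate corners near (262,217) and (362,219). The tab is at (309,272), and the larger white logger lies on the bench and will not be touched. Enlarging.

Run:
```python
import cv2
t=cv2.imread("pics/d.png")
cv2.imwrite("pics/d2.png",cv2.resize(t[205:330,250:375],None,fx=4.8,fy=4.8,interpolation=cv2.INTER_CUBIC))
```

```text
(no output)
```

View pics/d2.png

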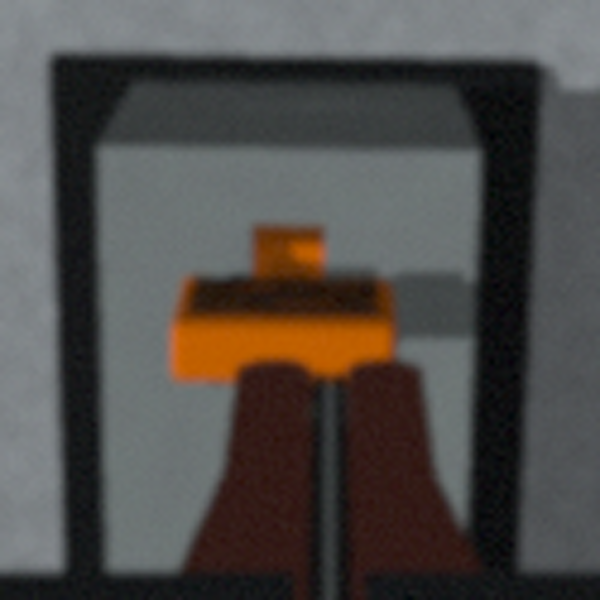

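Run:
```python
from fit import *
import pickle
s,p=pickle.load(open("d.pkl","rb"));T=T_of(p,s)
O=[]
for a,X in [((52,60),(155,55,6)),((542,66),(155,-55,6)),((96,146),(150,36,67)),((483,148),(150,-36,67)),((176,317),(126,20,97)),((397,317),(126,-20,97)),((172,381),(114,20,97))]:
    O.append((p,T,X,np.array([(a[0]+.5)/4.8-.5+250,(a[1]+.5)/4.8-.5+205])))
v=fit(O,[493,-218,-.187],"dock wrist")
print(np.round(pose(v,(126,0,0)),1),np.round(pose([493.5,-218.5,-.187],(126,0,0)),1))
```

```text
dock wrist [ 4.941479e+02 -2.205386e+02 -1.920000e-01]
[[-1.0, -1.2], [0.8, -1.6], [0.4, -0.4], [-0.2, -0.1], [-1.0, 0.6], [0.7, 1.1], [0.1, 0.7]]
[ 617.8 -244.6    0. ] [ 617.3 -241.9    0. ]
```

```bash
sed -i 's/^DOCK=\[[^]]*\]/DOCK=[493.9,-219.7,-.190]/' go.py
python3 - <<'E'
from go import *
shift(DOCK,(166,0,83),None,1)
E
```

```text
target W [ 656.9 -251.1   83. ] shift mm [-11.8 147.1  11.7] rotvec [0.001  0.0037 0.0005] q [ 0.33  0.53 -0.03  1.41  0.02  1.2  -1.45] t 2.4 F [-0.2 -0.4 -1.5] gap 0.3
```

>>> arm_command --targets '[{"claw": 0,"tx": -0.012,"ty": 0.02,"tz": 0.012,"twist": 0.0},{"claw": 0,"tx": -0.012,"ty": 0.06,"tz": 0.012,"twist": 0.0},{"claw": 0,"tx": -0.012,"ty": 0.1,"tz": 0.012,"twist": 0.0},{"claw": 0,"tx": -0.012,"ty": 0.13,"tz": 0.012,"twist": 0.0},{"claw": 0,"tx": -0.012,"ty": 0.147,"tz": 0.012,"twist": 0.0},{"claw": 0,"tx": -0.012,"ty": 0.147,"tz": 0.012,"twist": 0.0}]'

```text
time: 3.0
tcp_pos: [655.1, -252.4, 81.4]
eef_rot: [-0.452, 0.546, -0.544, 0.449]
ft_force: [-0.3, -0.6, -0.2]
finger_gap: 0.3
```

Run:
```python
from go import *
s=sense();shift(DOCK,(166,0,83),s,1);shift(DOCK,(54,0,83),s,1)
p=read_camera("wrist");cv2.imwrite("pics/e.png",p["image"][:,:,::-1])
```

```text
target W [ 656.9 -251.1   83. ] shift mm [-1.6 -1.6  1.5] rotvec [0.0043 0.0005 0.0004] q [ 0.32  0.68 -0.03  1.52  0.03  0.95 -1.48] t 3.0 F [-0.3 -0.6 -0.2] gap 0.3
target W [ 546.9 -229.9   83. ] shift mm [  -1.7   -1.1 -110.5] rotvec [0.0043 0.0005 0.0004] q [ 0.32  0.68 -0.03  1.52  0.03  0.95 -1.48] t 3.0 F [-0.3 -0.6 -0.2] gap 0.3
```

View pics/e.png

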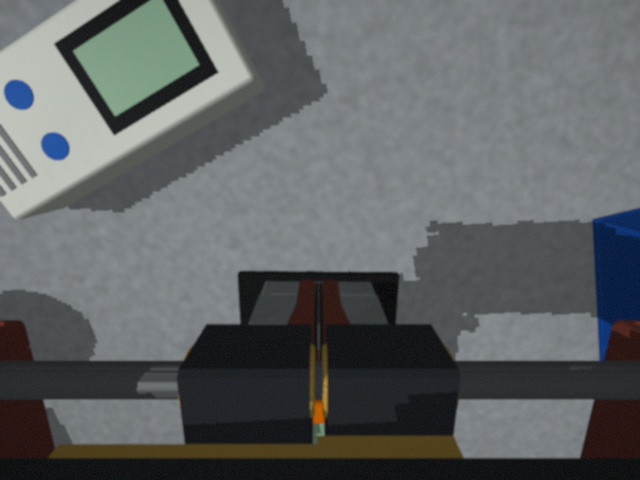

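>>> arm_command --targets '[{"claw": 0,"tx": -0.002,"ty": -0.001,"tz": -0.018,"twist": 0.0},{"claw": 0,"tx": -0.002,"ty": -0.001,"tz": -0.028,"twist": 0.0},{"claw": 0,"tx": -0.002,"ty": -0.001,"tz": -0.036,"twist": 0.0},{"claw": 0,"tx": -0.002,"ty": -0.001,"tz": -0.044,"twist": 0.0},{"claw": 0,"tx": -0.002,"ty": -0.001,"tz": -0.052,"twist": 0.0},{"claw": 0,"tx": -0.002,"ty": -0.001,"tz": -0.06,"twist": 0.0},{"claw": 0,"tx": -0.002,"ty": -0.001,"tz": -0.068,"twist": 0.0},{"claw": 0,"tx": -0.002,"ty": -0.001,"tz": -0.076,"twist": 0.0}]'

```text
time: 3.85
tcp_pos: [586.4, -235.6, 87.0]
eef_rot: [0.449, -0.542, 0.547, -0.453]
ft_force: [7.9, -1.3, 1.8]
finger_gap: 0.6
```

Run:
```python
from go import *
s=sense();shift(DOCK,(51,0,83),s,1)
```

```text
target W [ 544.  -229.3   83. ] shift mm [  1.7   3.7 -42.9] rotvec [-0.008   0.0029  0.0007] q [ 0.34  0.57 -0.04  1.72  0.03  0.85 -1.48] t 3.85 F [ 7.9 -1.3  1.8] gap 0.6
```

>>> arm_command --targets '[{"claw": 0,"tx": 0.001,"ty": 0.002,"tz": -0.008,"twist": 0.0},{"claw": 0,"tx": 0.001,"ty": 0.003,"tz": -0.016,"twist": 0.0},{"claw": 0,"tx": 0.001,"ty": 0.003,"tz": -0.024,"twist": 0.0},{"claw": 0,"tx": 0.001,"ty": 0.003,"tz": -0.031,"twist": 0.0},{"claw": 0,"tx": 0.001,"ty": 0.003,"tz": -0.037,"twist": 0.0},{"claw": 0,"tx": 0.001,"ty": 0.003,"tz": -0.041,"twist": 0.0},{"claw": 0,"tx": 0.001,"ty": 0.003,"tz": -0.041,"twist": 0.0}]'

```text
time: 4.55
tcp_pos: [547.2, -228.7, 84.9]
eef_rot: [0.449, -0.542, 0.547, -0.453]
ft_force: [7.7, -0.2, 6.3]
finger_gap: 0.4
```

Run:
```python
from go import *
s=sense();shift(DOCK,(51,0,83),s,1)
for n in("scene","top"):
    p=read_camera(n);cv2.imwrite(f"pics/f_{n}.png",cv2.resize(p["image"][215:325,190:320,::-1] if n=="scene" else p["image"][190:320,330:440,::-1],None,fx=4.5,fy=4.5,interpolation=cv2.INTER_CUBIC))
```

```text
target W [ 544.  -229.3   83. ] shift mm [ 1.2  1.9 -3.1] rotvec [-0.0104  0.0032  0.0004] q [ 0.35  0.51 -0.05  1.82  0.03  0.8  -1.47] t 4.55 F [ 7.7 -0.2  6.3] gap 0.4
```

View pics/f_scene.png

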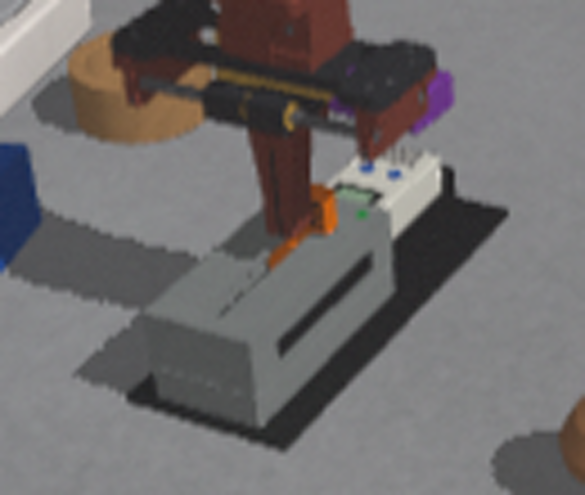

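View pics/f_top.png

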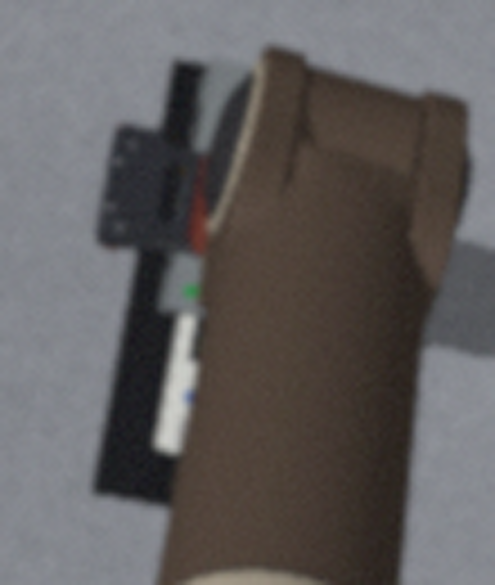

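The logger has come out in front of the mouth: blue buttons at (380,170) in the scene crop. The tab is nearly at its stop, but the force is still spring level, so I'll push a little further.

>>> arm_command --targets '[{"claw": 0,"tx": 0.001,"ty": 0.0,"tz": -0.003,"twist": 0.0},{"claw": 0,"tx": 0.001,"ty": 0.0,"tz": -0.006,"twist": 0.0},{"claw": 0,"tx": 0.001,"ty": 0.0,"tz": -0.006,"twist": 0.0}]'

```text
time: 4.95
tcp_pos: [544.5, -228.2, 85.1]
eef_rot: [0.448, -0.54, 0.549, -0.455]
ft_force: [17.3, -0.4, -2.7]
finger_gap: 0.1
```

Run:
```python
from go import *
s=sense();shift(DOCK,(51,0,83),s,1)
```

```text
target W [ 544.  -229.3   83. ] shift mm [ 1.2  2.1 -0.3] rotvec [-0.0162  0.0043 -0.0002] q [ 0.35  0.51 -0.05  1.83  0.03  0.79 -1.47] t 4.95 F [17.3 -0.4 -2.7] gap 0.1
```

The force rose to 17 N at exactly the expected stop. Backing off so the slide returns.

>>> arm_command --targets '[{"claw": 0,"tx": 0.0,"ty": 0.0,"tz": 0.015,"twist": 0.0},{"claw": 0,"tx": 0.0,"ty": 0.0,"tz": 0.035,"twist": 0.0},{"claw": 0,"tx": 0.0,"ty": 0.0,"tz": 0.055,"twist": 0.0},{"claw": 0,"tx": 0.0,"ty": 0.0,"tz": 0.075,"twist": 0.0},{"claw": 0,"tx": 0.0,"ty": 0.0,"tz": 0.095,"twist": 0.0},{"claw": 0,"tx": 0.0,"ty": 0.0,"tz": 0.115,"twist": 0.0},{"claw": 0,"tx": 0.0,"ty": -0.03,"tz": 0.118,"twist": 0.0},{"claw": 0,"tx": 0.0,"ty": -0.075,"tz": 0.118,"twist": 0.0}]'

```text
time: 5.75
tcp_pos: [651.4, -249.4, 154.7]
eef_rot: [-0.452, 0.546, -0.543, 0.45]
ft_force: [-0.2, 0.6, -0.0]
finger_gap: 0.6
```

Run:
```python
from go import *
s=sense();shift(DOCK,(40,0,190),s,1)
```

```text
target W [ 533.2 -227.3  190. ] shift mm [   0.2  -34.7 -120.5] rotvec [ 0.0057  0.0032 -0.0006] q [ 0.32  0.6  -0.03  1.47  0.02  1.07 -1.48] t 5.75 F [-0.2  0.6 -0. ] gap 0.6
```

>>> arm_command --targets '[{"claw": 0.08,"tx": 0.0,"ty": -0.036,"tz": -0.02,"twist": 0.0},{"claw": 0.08,"tx": 0.0,"ty": -0.036,"tz": -0.065,"twist": 0.0},{"claw": 0.08,"tx": 0.0,"ty": -0.036,"tz": -0.11,"twist": 0.0},{"claw": 0.08,"tx": 0.0,"ty": -0.036,"tz": -0.155,"twist": 0.0},{"claw": 0.08,"tx": 0.0,"ty": -0.036,"tz": -0.19,"twist": 0.0},{"claw": 0.08,"tx": 0.0,"ty": -0.036,"tz": -0.19,"twist": 0.0},{"claw": 0.08,"tx": 0.0,"ty": -0.036,"tz": -0.19,"twist": 0.0}]'

```text
time: 6.45
tcp_pos: [466.2, -215.0, 193.9]
eef_rot: [0.451, -0.544, 0.545, -0.451]
ft_force: [1.1, -0.3, -0.4]
finger_gap: 52.8
```

Run:
```python
from go import *
import pickle
s=sense();shift(DOCK,(-30,0,190),s,1)
p=read_camera("wrist");cv2.imwrite("pics/g.png",p["image"][:,:,::-1])
pickle.dump((s,p),open("g.pkl","wb"))
for t in("logger","dock_mouth","ejector_tab"):
    for r in spot_point(t,p)[:2]: print(t,np.round(r["xy"],1),round(r["p"],2))
q=read_camera("scene");cv2.imwrite("pics/g_scene.png",cv2.resize(q["image"][215:325,190:320,::-1],None,fx=4.5,fy=4.5,interpolation=cv2.INTER_CUBIC))
```

```text
target W [ 464.4 -214.   190. ] shift mm [-0.6  3.9 -1.9] rotvec [-0.0023  0.0022  0.0005] q [ 0.38  0.26 -0.05  1.91  0.02  0.97 -1.44] t 6.45 F [ 1.1 -0.3 -0.4] gap 52.8
logger [321.7 230.1] 0.62
logger [128.5 305.8] 0.43
```

View pics/g.png

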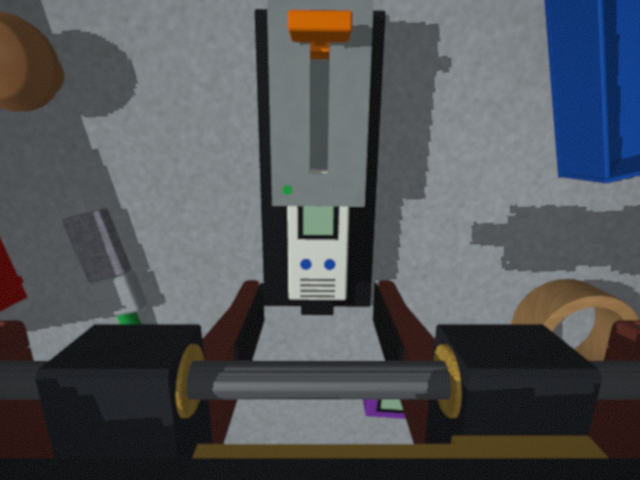

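View pics/g_scene.png

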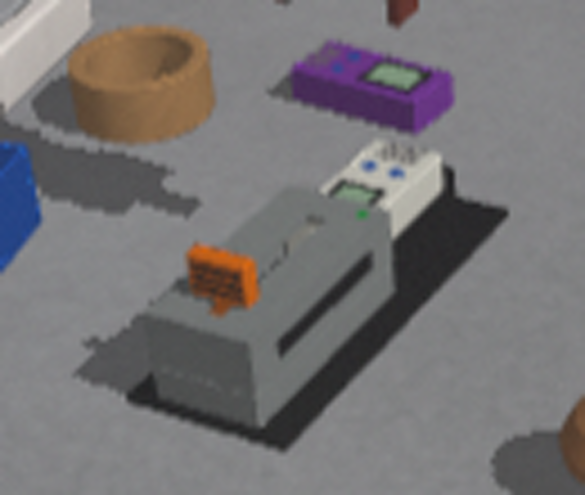

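The tab is back at rest (320,25). The logger sticks out of the mouth with front corners at (289,299) and (348,299), and the mouth roof edge is at row 206. Fitting both.

Run:
```python
import cv2
t=cv2.imread("pics/g.png")
cv2.imwrite("pics/g2.png",cv2.resize(t[190:325,250:385],None,fx=4.4,fy=4.4,interpolation=cv2.INTER_CUBIC))
```

```text
(no output)
```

View pics/g2.png

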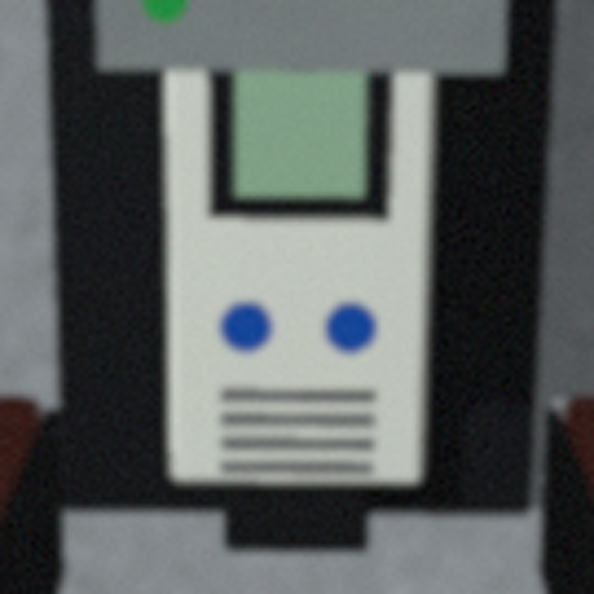

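Run:
```python
from fit import *
import pickle
s,p=pickle.load(open("g.pkl","rb"));T=T_of(p,s)
c=lambda a:np.array([(a[0]+.5)/4.4-.5+250,(a[1]+.5)/4.4-.5+190])
O=[(p,T,X,c(a)) for a,X in [((97,70),(0,36,67)),((507,74),(0,-36,67)),((60,506),(-115,55,6)),((532,510),(-115,-55,6)),((227,547),(-113,16,30)),((367,547),(-113,-16,30))]]
for a,X in [((288,11),(114,20,97)),((352,11),(114,-20,97))]: pass
v=fit(O,[494,-220,-.19],"dock wrist2")
L=[atz(p,c(a),T,58) for a in [(168,484),(426,485),(163,75),(436,75)]]
Rm=np.array([[np.cos(v[2]),np.sin(v[2])],[-np.sin(v[2]),np.cos(v[2])]])
for l in L: print(np.round(l,1),"in dock",np.round(Rm@(l[:2]-v[:2]),1))
```

```text
dock wrist2 [ 4.950608e+02 -2.199224e+02 -1.988000e-01]
[[0.4, -2.0], [-0.4, -1.9], [0.2, 0.7], [0.0, 0.9], [-0.9, 0.6], [0.6, 0.9]]
[ 416.7 -178.2   58. ] in dock [-85.   25.4]
[ 407. -228.   58.] in dock [-84.7 -25.3]
[ 496.3 -194.2   58. ] in dock [-3.9 25.4]
[ 487.  -243.4   58. ] in dock [ -3.3 -24.6]
```

```bash
sed -i 's/^DOCK=\[[^]]*\]/DOCK=[494.8,-219.9,-.194];LOG=[465.9,-213.7,-.193]/' go.py
python3 - <<'E'
from go import *
shift(LOG,(0,0,35),None,1)
E
```

```text
target W [ 465.9 -213.7   35. ] shift mm [ -0.7 157.5  -1.2] rotvec [-0.0001  0.0063 -0.0001] q [ 0.38  0.26 -0.05  1.91  0.02  0.97 -1.44] t 6.7 F [-0.4  0.2 -0.7] gap 72.7
```

>>> arm_command --targets '[{"claw": 0.08,"tx": -0.001,"ty": 0.02,"tz": -0.001,"twist": 0.006},{"claw": 0.08,"tx": -0.001,"ty": 0.05,"tz": -0.001,"twist": 0.006},{"claw": 0.08,"tx": -0.001,"ty": 0.08,"tz": -0.001,"twist": 0.006},{"claw": 0.08,"tx": -0.001,"ty": 0.11,"tz": -0.001,"twist": 0.006},{"claw": 0.08,"tx": -0.001,"ty": 0.135,"tz": -0.001,"twist": 0.006},{"claw": 0.08,"tx": -0.001,"ty": 0.154,"tz": -0.001,"twist": 0.006},{"claw": 0.08,"tx": -0.001,"ty": 0.156,"tz": -0.001,"twist": 0.006},{"claw": 0.08,"tx": -0.001,"ty": 0.156,"tz": -0.001,"twist": 0.006}]'

```text
time: 7.5
tcp_pos: [465.4, -213.3, 36.2]
eef_rot: [-0.45, 0.546, -0.545, 0.449]
ft_force: [-0.2, -0.4, 0.3]
finger_gap: 79.9
```

Run:
```python
from go import *
shift(LOG,(0,0,35),None,1)
p=read_camera("wrist");cv2.imwrite("pics/i.png",p["image"][:,:,::-1])
```

```text
target W [ 465.9 -213.7   35. ] shift mm [0.3 1.2 0.6] rotvec [ 0.0012  0.0001 -0.0002] q [ 0.37  0.48 -0.05  2.04  0.04  0.62 -1.46] t 7.5 F [-0.2 -0.4  0.3] gap 79.9
```

View pics/i.png

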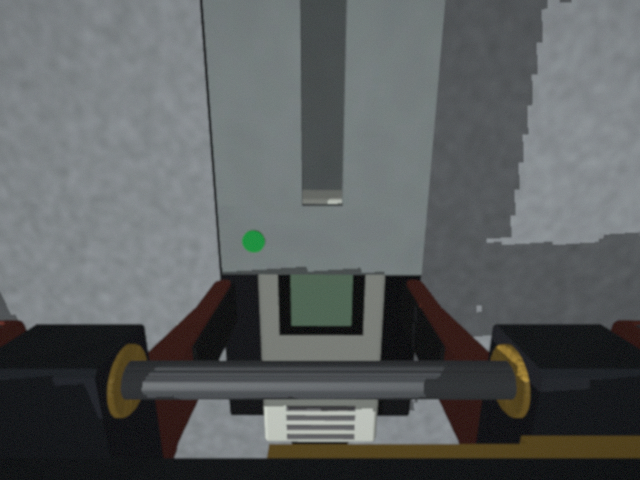

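The logger is centred between the open fingers (columns 260-384). Closing.

>>> arm_command --targets '[{"claw": 0.046,"tx": 0,"ty": 0.001,"tz": 0,"twist": 0},{"claw": 0.046,"tx": 0,"ty": 0.001,"tz": 0,"twist": 0},{"claw": 0.046,"tx": 0,"ty": 0.001,"tz": 0,"twist": 0},{"claw": 0.04,"tx": 0,"ty": 0.001,"tz": 0,"twist": 0},{"claw": 0.04,"tx": 0,"ty": 0.001,"tz": 0,"twist": 0},{"claw": 0.04,"tx": 0,"ty": 0.001,"tz": 0,"twist": 0}]' --newtons 45

```text
time: 8.15
tcp_pos: [465.4, -213.7, 36.1]
eef_rot: [0.449, -0.546, 0.546, -0.449]
ft_force: [-1.2, 0.3, 4.7]
finger_gap: 49.6
```

Run:
```python
from go import *
shift(LOG,(0,0,35),None,1)
p=read_camera("wrist");cv2.imwrite("pics/j.png",p["image"][:,:,::-1])
```

```text
target W [ 465.9 -213.7   35. ] shift mm [-0.1  1.1  0.4] rotvec [-0.0007 -0.0004  0.0003] q [ 0.37  0.48 -0.05  2.04  0.04  0.62 -1.46] t 8.15 F [-1.2  0.3  4.7] gap 49.6
```

View pics/j.png

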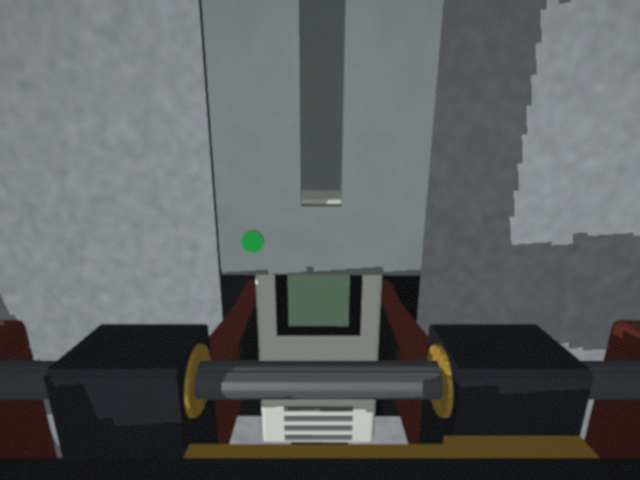

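Gripped at 49.6 mm. Draw straight out 45 mm, then lift.

>>> arm_command --targets '[{"claw": 0.04,"tx": 0,"ty": 0.0,"tz": -0.01,"twist": 0},{"claw": 0.04,"tx": 0,"ty": 0.0,"tz": -0.022,"twist": 0},{"claw": 0.04,"tx": 0,"ty": 0.0,"tz": -0.034,"twist": 0},{"claw": 0.04,"tx": 0,"ty": 0.0,"tz": -0.045,"twist": 0},{"claw": 0.04,"tx": 0,"ty": 0.0,"tz": -0.045,"twist": 0},{"claw": 0.04,"tx": 0,"ty": -0.02,"tz": -0.045,"twist": 0},{"claw": 0.04,"tx": 0,"ty": -0.06,"tz": -0.045,"twist": 0},{"claw": 0.04,"tx": 0,"ty": -0.11,"tz": -0.045,"twist": 0}]'

```text
time: 9.0
tcp_pos: [417.0, -203.6, 144.3]
eef_rot: [-0.451, 0.549, -0.543, 0.448]
ft_force: [1.1, -1.0, -2.0]
finger_gap: 49.7
```

Run:
```python
from go import *
s=sense();shift(CRATE,(0,0,260),s,1)
p=read_camera("wrist");cv2.imwrite("pics/k.png",p["image"][:,:,::-1])
q=read_camera("scene");cv2.imwrite("pics/k_scene.png",q["image"][:,:,::-1])
```

```text
target W [524.  197.5 260. ] shift mm [-414.4 -115.3   26.9] rotvec [ 0.0082 -0.2105 -0.0022] q [ 0.4   0.25 -0.06  2.06  0.02  0.84 -1.43] t 9.0 F [ 1.1 -1.  -2. ] gap 49.7
```

View pics/k_scene.png

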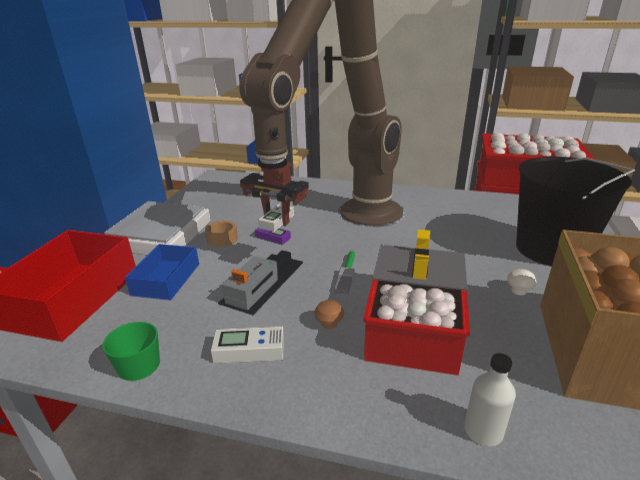

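View pics/k.png

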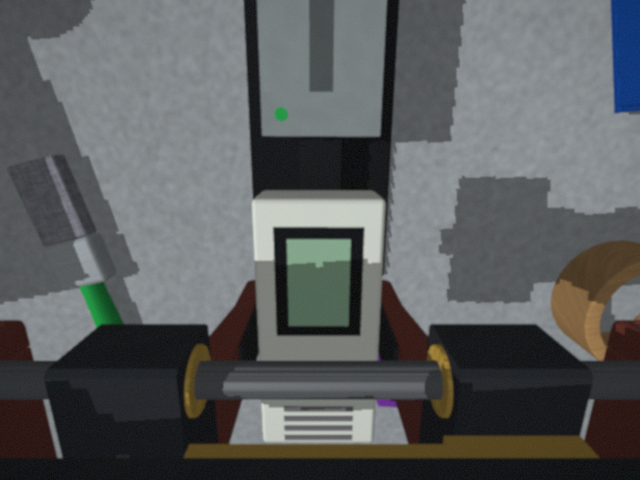

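Run:
```python
from h import *
p=read_camera("wrist");T=p["hand_eye"];im=p["image"]
cv2.imwrite("pics/l.png",cv2.resize(im[180:260,240:400,::-1],None,fx=5,fy=5,interpolation=cv2.INTER_CUBIC))
cv2.imwrite("pics/l2.png",cv2.resize(im[395:450,240:400,::-1],None,fx=5,fy=5,interpolation=cv2.INTER_CUBIC))
def aty(xy,y):
    o,d=ray(p,xy,T);return np.round(o+d*(y-o[1])/d[1],1)
for a in [(254.5,199),(384.5,199),(263,441),(374,441)]: print(a,[aty(a,y) for y in(-22,)])
```

```text
(254.5, 199) [array([-23.7, -22. ,  55. ])]
(384.5, 199) [array([ 23.6, -22. ,  55. ])]
(263, 441) [array([-25.1, -22. , -52.9])]
(374, 441) [array([ 24.3, -22. , -52.9])]
```

View pics/l.png

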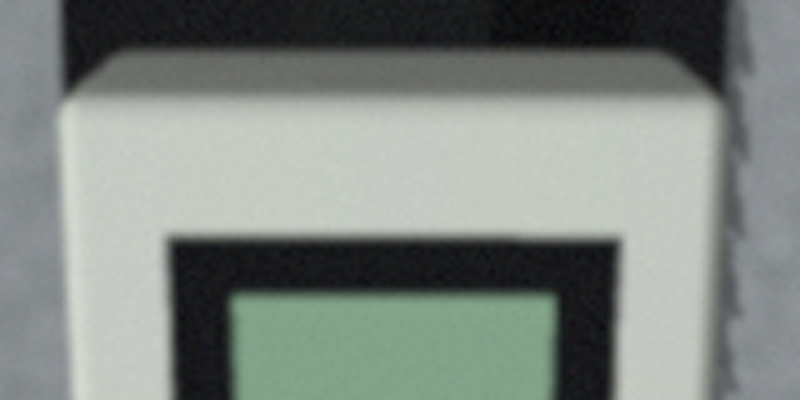

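View pics/l2.png

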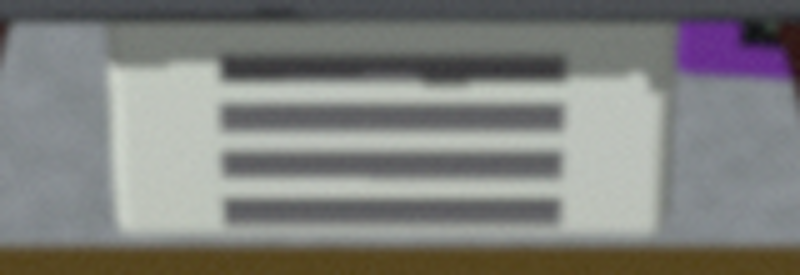

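Run:
```python
import cv2,numpy as np
a=cv2.imread("pics/j.png")[270:450,240:400];b=cv2.imread("pics/k.png")[270:450,240:400]
cv2.imwrite("pics/m.png",cv2.resize(np.hstack([a[:100],b[:100]]),None,fx=2.5,fy=5,interpolation=cv2.INTER_CUBIC))
for n in "jk":
    g=cv2.cvtColor(cv2.imread(f"pics/{n}.png"),cv2.COLOR_BGR2GRAY).astype(int)
    for r in(290,300,310,320): print(n,r,g[r,250:300:1].tolist()[:45:1])
    print(g[322:346,320].tolist(), g[432:448,290].tolist())
```

```text
j 290 [37, 35, 36, 39, 46, 70, 99, 112, 122, 122, 126, 124, 124, 125, 124, 125, 124, 123, 125, 123, 127, 124, 126, 122, 108, 75, 37, 18, 16, 13, 13, 18, 14, 18, 20, 14, 29, 54, 78, 92, 93, 96, 94, 94, 95]
j 300 [37, 40, 38, 34, 37, 55, 87, 110, 117, 121, 125, 126, 127, 126, 122, 124, 125, 125, 124, 125, 125, 124, 125, 123, 111, 87, 51, 21, 3, 16, 19, 17, 17, 20, 14, 16, 24, 44, 71, 86, 93, 95, 92, 96, 94]
j 310 [35, 28, 26, 28, 15, 32, 57, 87, 112, 119, 122, 126, 125, 125, 124, 123, 124, 125, 124, 126, 126, 124, 125, 125, 122, 101, 66, 29, 16, 6, 21, 13, 18, 19, 21, 14, 19, 42, 65, 89, 92, 94, 94, 93, 91]
j 320 [24, 22, 15, 15, 21, 24, 46, 84, 108, 120, 118, 123, 124, 124, 126, 124, 125, 122, 123, 126, 123, 124, 125, 125, 122, 103, 74, 38, 17, 18, 15, 20, 21, 15, 16, 16, 14, 36, 64, 85, 92, 94, 92, 91, 94]
[92, 95, 90, 79, 54, 27, 22, 17, 15, 13, 18, 18, 38, 76, 108, 120, 124, 123, 123, 124, 123, 125, 123, 123] [189, 185, 157, 114, 95, 97, 107, 127, 154, 155, 131, 108, 86, 72, 72, 70]
k 290 [35, 39, 38, 40, 48, 69, 98, 115, 123, 122, 127, 126, 124, 126, 125, 125, 126, 125, 126, 126, 
[... 199 characters left out ...]
 125, 123, 127, 126, 123, 113, 85, 48, 20, 17, 15, 14, 17, 16, 21, 18, 17, 22, 45, 70, 90, 96, 95, 95, 95, 94]
k 310 [36, 29, 27, 25, 21, 31, 63, 93, 113, 123, 123, 125, 124, 126, 125, 125, 125, 127, 125, 123, 127, 125, 126, 127, 120, 104, 63, 29, 16, 9, 15, 20, 23, 17, 14, 16, 21, 42, 66, 88, 94, 95, 93, 94, 93]
k 320 [18, 16, 17, 19, 16, 22, 47, 82, 110, 119, 122, 127, 125, 126, 125, 126, 125, 125, 125, 126, 127, 123, 127, 125, 120, 104, 76, 36, 16, 13, 9, 20, 20, 7, 21, 16, 17, 38, 66, 89, 95, 94, 95, 94, 95]
[95, 93, 93, 80, 54, 30, 17, 19, 12, 15, 13, 13, 41, 74, 104, 120, 127, 125, 125, 124, 126, 125, 125, 125] [193, 187, 161, 121, 101, 97, 106, 130, 158, 167, 151, 127, 98, 79, 69, 70]
```

View pics/m.png

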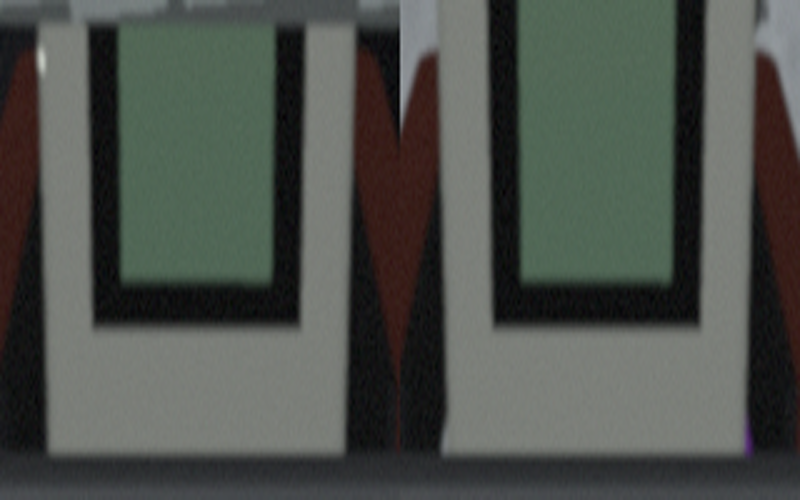

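The logger image is identical before and after the lift, so it hasn't tilted or slipped. Moving beside the holder for a close look.

Run:
```python
from go import *
s=sense();shift(CRATE,(-15,-110,260),s,1)
```

```text
target W [510.9  87.3 260. ] shift mm [-304.2 -112.8   32.5] rotvec [-0.0023 -0.2108  0.001 ] q [ 0.4   0.25 -0.06  2.06  0.02  0.83 -1.43] t 9.15 F [-0.3 -0.2 -1.6] gap 49.8
```

>>> arm_command --targets '[{"claw": 0.04,"tx": -0.01,"ty": -0.045,"tz": 0.002,"twist": 0},{"claw": 0.04,"tx": -0.04,"ty": -0.085,"tz": 0.005,"twist": -0.03},{"claw": 0.04,"tx": -0.085,"ty": -0.108,"tz": 0.01,"twist": -0.07},{"claw": 0.04,"tx": -0.13,"ty": -0.113,"tz": 0.015,"twist": -0.11},{"claw": 0.04,"tx": -0.175,"ty": -0.113,"tz": 0.02,"twist": -0.15},{"claw": 0.04,"tx": -0.22,"ty": -0.113,"tz": 0.025,"twist": -0.19},{"claw": 0.04,"tx": -0.265,"ty": -0.113,"tz": 0.03,"twist": -0.21},{"claw": 0.04,"tx": -0.304,"ty": -0.113,"tz": 0.032,"twist": -0.21}]'

```text
time: 9.95
tcp_pos: [509.2, 89.1, 255.8]
eef_rot: [0.506, -0.497, 0.494, -0.503]
ft_force: [0.7, 0.3, -0.7]
finger_gap: 50.0
```

>>> arm_command --targets '[{"claw": 0.04,"tx": 0,"ty": 0,"tz": 0,"twist": 0},{"claw": 0.04,"tx": 0,"ty": 0,"tz": 0,"twist": 0}]'

```text
time: 10.15
tcp_pos: [509.0, 87.5, 255.9]
eef_rot: [0.506, -0.496, 0.494, -0.503]
ft_force: [-1.1, -0.6, -0.5]
finger_gap: 49.9
```

Run:
```python
from go import *
import pickle
s=sense();shift(CRATE,(-15,-110,260),s,1)
p=read_camera("wrist");cv2.imwrite("pics/n.png",p["image"][:,:,::-1])
pickle.dump((s,p),open("n.pkl","wb"))
for t in("clip_seat","hook_head_near","hook_head_far"):
    for r in spot_point(t,p)[:1]: print(t,np.round(r["xy"],1),round(r["p"],2),np.round(atz(p,r["xy"],T_of(p,s),140 if "s" in t[:6] and t[0]=="c" else 170.5),1))
```

```text
target W [510.9  87.3 260. ] shift mm [ 0.2 -4.1  1.8] rotvec [0.0053 0.0019 0.0011] q [-0.01  0.23 -0.3   1.8   0.07  1.13 -1.89] t 10.15 F [-1.1 -0.6 -0.5] gap 49.9
clip_seat [175.5 220.7] 0.78 [524.6 196.3 140. ]
hook_head_near [163.6 300.5] 0.77 [472.8 197.9 170.5]
hook_head_far [144.9 155.4] 0.6 [573.7 199.9 170.5]
```

View pics/n.png

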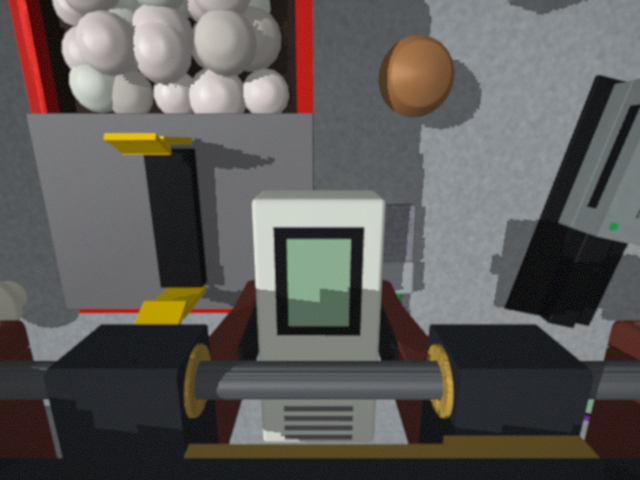

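The whole holder is in view: far hook (148,143), rib (175,220), near hook (170,306). Enlarging for an exact fit.

Run:
```python
import cv2
t=cv2.imread("pics/n.png")
cv2.imwrite("pics/n2.png",cv2.resize(t[100:330,20:325],None,fx=2.6,fy=2.6,interpolation=cv2.INTER_CUBIC))
```

```text
(no output)
```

View pics/n2.png

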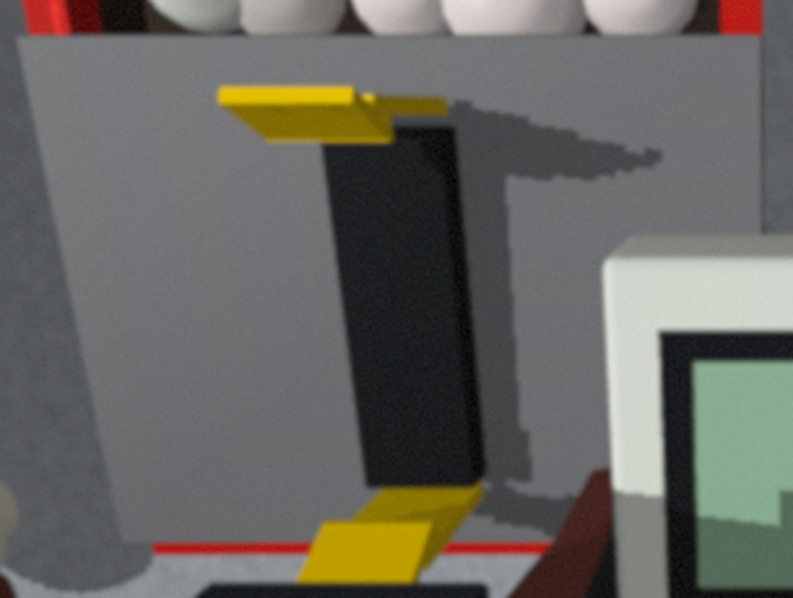

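Run:
```python
from fit import *
import pickle
s,p=pickle.load(open("n.pkl","rb"));T=T_of(p,s)
c=lambda a:np.array([(a[0]+.5)/2.6-.5+20,(a[1]+.5)/2.6-.5+100])
P=[((20,37),(79,106,126)),((762,35),(79,-106,126)),((122,540),(-79,106,126))]
H=[((265,142),(51,15,170.5)),((392,143),(51,-15,170.5)),((219,104),(60,15,190)),((353,104),(60,-15,190)),((325,521),(-51,15,170.5)),((435,521),(-51,-15,170.5)),((366,487),(-54,17,140)),((472,487),(-54,-17,140))]
mk=lambda L:[(p,T,X,c(a)) for a,X in L]
fit(mk(P),[524,197,.017],"plate");fit(mk(H),[524,197,.017],"hooks");fit(mk(P+H),[524,197,.017],"all")
M=R.from_quat(s["eef_rot"]).as_matrix();print(np.round(M,4))
```

```text
plate [5.232609e+02 1.973378e+02 1.880000e-02]
[[-1.6, -0.7], [1.1, 0.1], [0.1, 1.8]]
hooks [5.235957e+02 1.976069e+02 2.030000e-02]
[[1.7, -0.3], [-0.2, -0.7], [-0.3, -0.5], [-0.2, -0.6], [-0.1, 0.7], [-0.5, 0.6], [-0.3, 1.1], [1.4, 1.0]]
all [5.235193e+02 1.975824e+02 1.950000e-02]
[[-2.1, -1.0], [0.7, -0.4], [-0.1, 1.6], [1.8, -0.2], [-0.1, -0.6], [-0.2, -0.4], [-0.0, -0.4], [-0.1, 0.8], [-0.6, 0.7], [-0.3, 1.2], [1.4, 1.1]]
[[ 0.0189 -0.0053  0.9998]
 [-0.9998 -0.0012  0.0189]
 [ 0.0011 -1.     -0.0053]]
```

```bash
sed -i 's/CRATE=\[[^]]*\]/CRATE=[523.6,197.6,.0195]/' go.py
python3 - <<'E'
from go import *
shift(CRATE,(-0.8,0,215),None,1)
E
```

```text
target W [522.8 197.6 215. ] shift mm [-111.8   42.7   14.3] rotvec [ 0.0016 -0.0051  0.0009] q [-0.01  0.22 -0.3   1.8   0.07  1.13 -1.89] t 10.35 F [-0.5  0.1 -1.3] gap 49.6
```

>>> arm_command --targets '[{"claw": 0.04,"tx": -0.03,"ty": 0,"tz": 0.004,"twist": -0.003},{"claw": 0.04,"tx": -0.07,"ty": 0,"tz": 0.01,"twist": -0.004},{"claw": 0.04,"tx": -0.1,"ty": 0,"tz": 0.014,"twist": -0.004},{"claw": 0.04,"tx": -0.111,"ty": 0,"tz": 0.014,"twist": -0.004},{"claw": 0.04,"tx": -0.111,"ty": 0.015,"tz": 0.014,"twist": -0.004},{"claw": 0.04,"tx": -0.111,"ty": 0.035,"tz": 0.014,"twist": -0.004},{"claw": 0.04,"tx": -0.111,"ty": 0.04,"tz": 0.014,"twist": -0.004},{"claw": 0.04,"tx": -0.111,"ty": 0.04,"tz": 0.014,"twist": -0.004}]'

```text
time: 11.15
tcp_pos: [522.7, 197.1, 218.0]
eef_rot: [0.505, -0.495, 0.495, -0.504]
ft_force: [-0.4, -0.6, -1.7]
finger_gap: 49.8
```

Run:
```python
from go import *
import pickle
s=sense();shift(CRATE,(-.8,0,200),s,1)
p=read_camera("wrist");cv2.imwrite("pics/o.png",p["image"][:,:,::-1])
q=read_camera("scene");cv2.imwrite("pics/o_s.png",cv2.resize(q["image"][190:310,360:480,::-1],None,fx=5,fy=5,interpolation=cv2.INTER_CUBIC))
s=sense();shift(CRATE,(-.8,0,200),s,1)
```

```text
target W [522.8 197.6 200. ] shift mm [-0.5 18.   0.2] rotvec [ 0.0016 -0.0004  0.0012] q [-0.17  0.34 -0.35  1.76  0.13  1.07 -2.12] t 11.15 F [-0.4 -0.6 -1.7] gap 49.8
target W [522.8 197.6 200. ] shift mm [ 0.4 19.4 -0.6] rotvec [-0.0007  0.0002 -0.    ] q [-0.18  0.33 -0.35  1.75  0.13  1.07 -2.12] t 11.25 F [-0.4  0.  -1.8] gap 49.8
```

View pics/o.png

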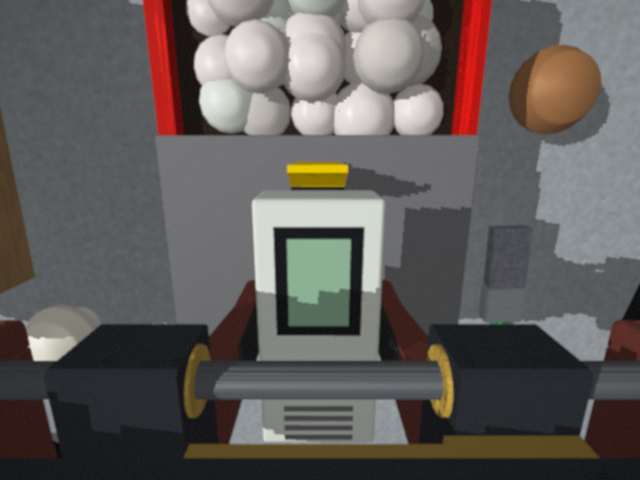

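View pics/o_s.png

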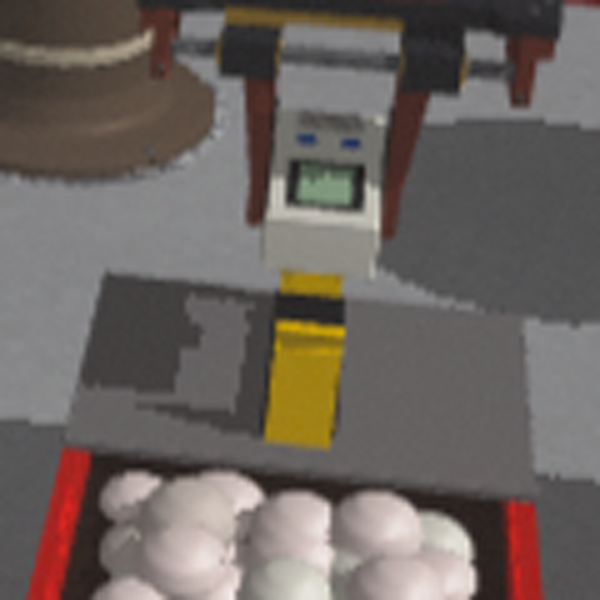

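Both views show the logger directly above the holder: the hook is centred at column 318 and the logger at 319. Descending.

>>> arm_command --targets '[{"claw": 0.04,"tx": 0,"ty": 0.01,"tz": -0.0,"twist": 0},{"claw": 0.04,"tx": 0,"ty": 0.02,"tz": -0.0,"twist": 0},{"claw": 0.04,"tx": 0,"ty": 0.026,"tz": -0.0,"twist": 0},{"claw": 0.04,"tx": 0,"ty": 0.03,"tz": -0.0,"twist": 0},{"claw": 0.04,"tx": 0,"ty": 0.03,"tz": -0.0,"twist": 0}]' --newtons 58

```text
time: 11.75
tcp_pos: [522.7, 198.5, 187.9]
eef_rot: [0.506, -0.495, 0.495, -0.505]
ft_force: [0.6, 0.4, -1.8]
finger_gap: 49.8
```

Run:
```python
from go import *
s=sense();shift(CRATE,(-.8,0,146),s,1)
p=read_camera("wrist");cv2.imwrite("pics/q.png",p["image"][:,:,::-1])
```

```text
target W [522.8 197.6 146. ] shift mm [ 0.9 41.9  0.2] rotvec [0.0011 0.0015 0.0004] q [-0.18  0.37 -0.34  1.79  0.14  1.01 -2.13] t 11.75 F [ 0.6  0.4 -1.8] gap 49.8
```

View pics/q.png

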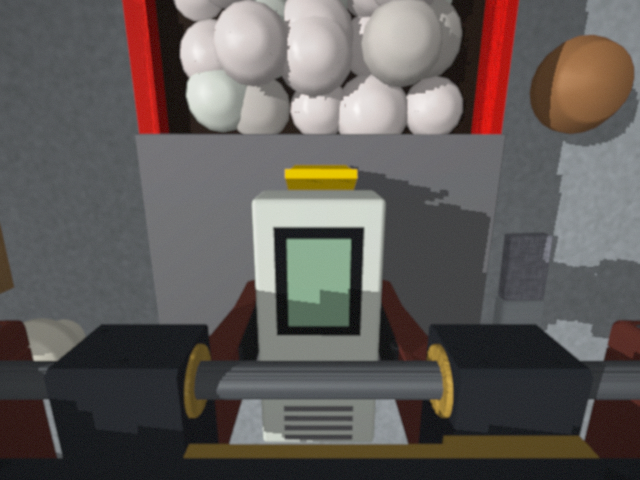

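>>> arm_command --targets '[{"claw": 0.04,"tx": 0.0005,"ty": 0.006,"tz": 0,"twist": 0.001},{"claw": 0.04,"tx": 0.0005,"ty": 0.011,"tz": 0,"twist": 0.001},{"claw": 0.04,"tx": 0.0005,"ty": 0.016,"tz": 0,"twist": 0.001},{"claw": 0.04,"tx": 0.0005,"ty": 0.021,"tz": 0,"twist": 0.001},{"claw": 0.04,"tx": 0.0005,"ty": 0.026,"tz": 0,"twist": 0.001},{"claw": 0.04,"tx": 0.0005,"ty": 0.026,"tz": 0,"twist": 0.001}]'

```text
time: 12.4
tcp_pos: [522.5, 198.0, 161.6]
eef_rot: [0.505, -0.495, 0.495, -0.505]
ft_force: [1.1, 1.3, -3.6]
finger_gap: 49.8
```

Run:
```python
from go import *
s=sense();shift(CRATE,(-.8,0,146),s,1);print(s["torque"])
p=read_camera("wrist");cv2.imwrite("pics/r.png",p["image"][:,:,::-1])
```

```text
target W [522.8 197.6 146. ] shift mm [ 0.5 15.6  0.3] rotvec [0.0012 0.0004 0.0002] q [-0.19  0.39 -0.34  1.82  0.16  0.96 -2.14] t 12.4 F [ 1.1  1.3 -3.6] gap 49.8
[ 0.21624247 -0.14374239  0.00443701]
```

View pics/r.png

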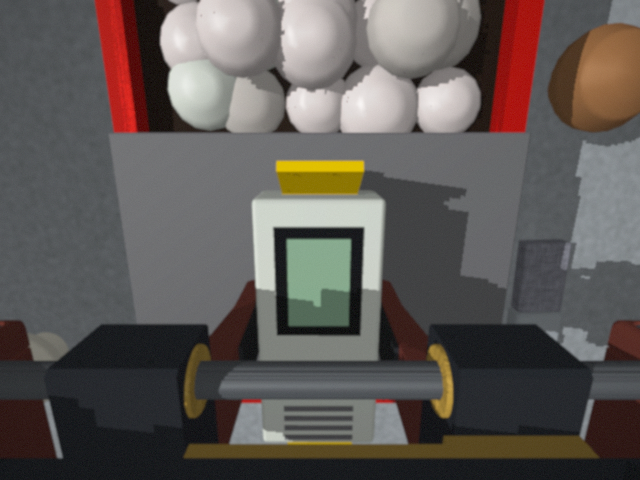

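The logger is between both hooks: far head at (320,177), near head just visible at (320,443). Nothing has slipped, so I'll press on down.

>>> arm_command --targets '[{"claw": 0.04,"tx": 0.0003,"ty": 0.005,"tz": 0,"twist": 0},{"claw": 0.04,"tx": 0.0003,"ty": 0.009,"tz": 0,"twist": 0},{"claw": 0.04,"tx": 0.0003,"ty": 0.013,"tz": 0,"twist": 0},{"claw": 0.04,"tx": 0.0003,"ty": 0.016,"tz": 0,"twist": 0},{"claw": 0.04,"tx": 0.0003,"ty": 0.017,"tz": 0,"twist": 0},{"claw": 0.04,"tx": 0.0003,"ty": 0.017,"tz": 0,"twist": 0}]'

```text
time: 13.05
tcp_pos: [522.9, 197.7, 146.1]
eef_rot: [0.505, -0.495, 0.495, -0.505]
ft_force: [-2.5, -1.7, 7.3]
finger_gap: 50.0
```

Run:
```python
from go import *
s=sense();shift(CRATE,(-.8,0,146),s,1);print(s["torque"])
p=read_camera("wrist");cv2.imwrite("pics/s.png",p["image"][:,:,::-1])
q=read_camera("scene");cv2.imwrite("pics/s_s.png",cv2.resize(q["image"][190:310,360:480,::-1],None,fx=5,fy=5,interpolation=cv2.INTER_CUBIC))
```

```text
target W [522.8 197.6 146. ] shift mm [ 0.1  0.1 -0.1] rotvec [-0.0001  0.0002  0.0003] q [-0.19  0.41 -0.33  1.83  0.17  0.92 -2.15] t 13.05 F [-2.5 -1.7  7.3] gap 50.0
[-0.2694563   0.44192067  0.04915721]
```

View pics/s.png

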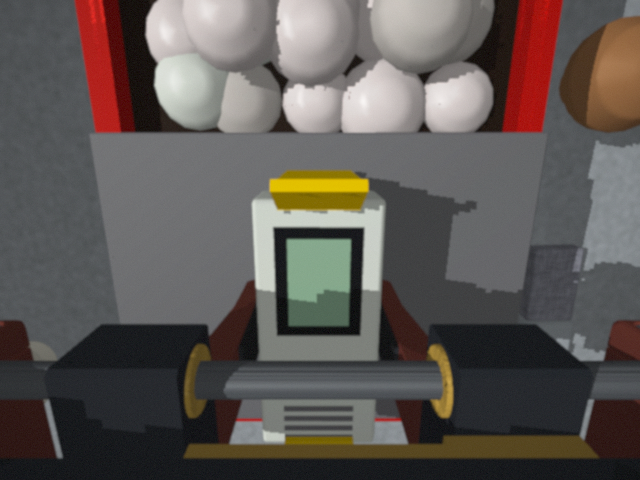

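View pics/s_s.png

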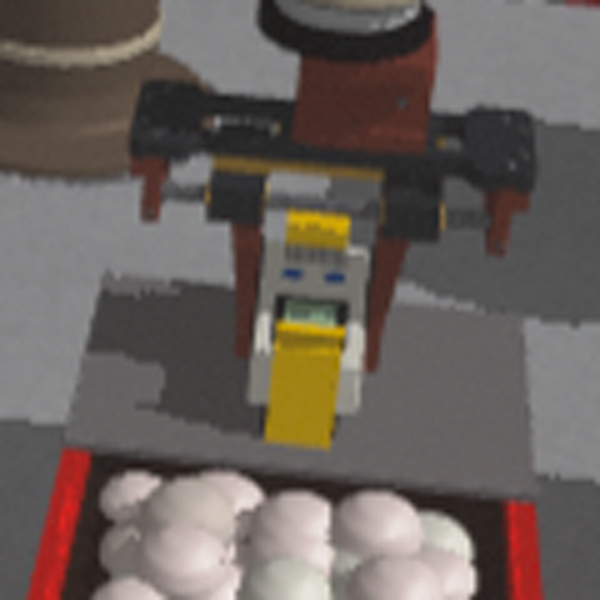

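Both hook heads now overlap the logger's ends, at (319,190) and (319,440), and the force has jumped to about 9 N upward. One more short press to confirm it's on the rib.

>>> arm_command --targets '[{"claw": 0.04,"tx": 0,"ty": 0.002,"tz": 0,"twist": 0},{"claw": 0.04,"tx": 0,"ty": 0.003,"tz": 0,"twist": 0},{"claw": 0.04,"tx": 0,"ty": 0.003,"tz": 0,"twist": 0}]'

```text
time: 13.45
tcp_pos: [523.0, 197.7, 146.1]
eef_rot: [-0.505, 0.495, -0.496, 0.505]
ft_force: [-11.1, -4.8, 33.7]
finger_gap: 49.7
```

Run:
```python
from go import *
s=sense();shift(CRATE,(-.8,0,146),s,1);print(s["torque"])
p=read_camera("wrist");cv2.imwrite("pics/t.png",cv2.resize(p["image"][150:450,220:420,::-1],None,fx=2.0,fy=2.0))
```

```text
target W [522.8 197.6 146. ] shift mm [ 0.1  0.1 -0.2] rotvec [-0.0015  0.      0.0008] q [-0.19  0.41 -0.33  1.83  0.17  0.92 -2.15] t 13.45 F [-11.1  -4.8  33.7] gap 49.7
[-1.14024956  2.49857853  0.03479453]
```

View pics/t.png

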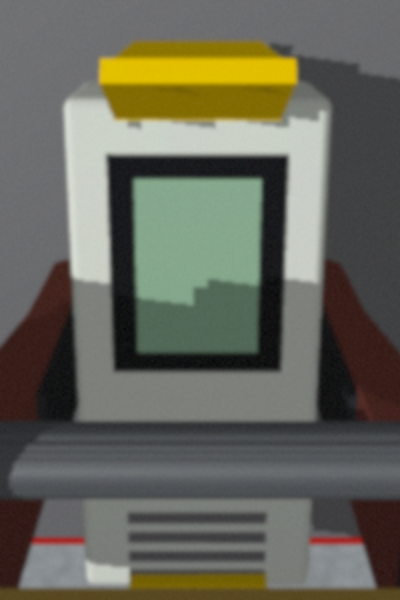

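It's firmly seated: the force rises with no further travel, and z stays at 146.1. Relieve, open and retreat straight up.

>>> arm_command --targets '[{"claw": 0.04,"tx": 0,"ty": -0.003,"tz": 0,"twist": 0},{"claw": 0.04,"tx": 0,"ty": -0.0035,"tz": 0,"twist": 0},{"claw": 0.08,"tx": 0,"ty": -0.0035,"tz": 0,"twist": 0},{"claw": 0.08,"tx": 0,"ty": -0.0035,"tz": 0,"twist": 0},{"claw": 0.08,"tx": 0,"ty": -0.0035,"tz": 0,"twist": 0},{"claw": 0.08,"tx": 0,"ty": -0.0035,"tz": 0,"twist": 0},{"claw": 0.08,"tx": 0,"ty": -0.0035,"tz": 0,"twist": 0}]'

```text
time: 14.2
tcp_pos: [522.9, 197.8, 145.9]
eef_rot: [0.505, -0.495, 0.495, -0.505]
ft_force: [0.3, -0.2, 0.1]
finger_gap: 80.1
```

>>> arm_command --targets '[{"claw": 0.08,"tx": 0,"ty": -0.01,"tz": 0,"twist": 0},{"claw": 0.08,"tx": 0,"ty": -0.03,"tz": 0,"twist": 0},{"claw": 0.08,"tx": 0,"ty": -0.06,"tz": 0,"twist": 0},{"claw": 0.08,"tx": 0,"ty": -0.1,"tz": 0,"twist": 0},{"claw": 0.08,"tx": 0.04,"ty": -0.12,"tz": 0,"twist": 0},{"claw": 0.08,"tx": 0.085,"ty": -0.12,"tz": -0.01,"twist": 0},{"claw": 0.08,"tx": 0.11,"ty": -0.12,"tz": -0.01,"twist": 0},{"claw": 0.08,"tx": 0.11,"ty": -0.12,"tz": -0.01,"twist": 0}]'

```text
time: 15.0
tcp_pos: [515.4, 83.2, 267.3]
eef_rot: [0.504, -0.496, 0.497, -0.503]
ft_force: [-0.1, -0.0, 0.1]
finger_gap: 79.9
```

Run:
```python
from go import *
s=sense();shift(CRATE,(-.8,0,146),s,1)
import pickle
p=read_camera("wrist");cv2.imwrite("pics/u.png",p["image"][:,:,::-1]);pickle.dump((s,p),open("u.pkl","wb"))
cv2.imwrite("pics/u2.png",cv2.resize(p["image"][100:330,20:325,::-1],None,fx=2.6,fy=2.6,interpolation=cv2.INTER_CUBIC))
q=read_camera("scene");cv2.imwrite("pics/u_s.png",q["image"][:,:,::-1])
cv2.imwrite("pics/u_s2.png",cv2.resize(q["image"][200:310,360:480,::-1],None,fx=5,fy=5,interpolation=cv2.INTER_CUBIC))
```

```text
target W [522.8 197.6 146. ] shift mm [-114.5  121.1    8.8] rotvec [-0.0014 -0.0058  0.0018] q [ 0.    0.22 -0.3   1.78  0.07  1.15 -1.88] t 15.0 F [-0.1 -0.   0.1] gap 79.9
```

View pics/u2.png

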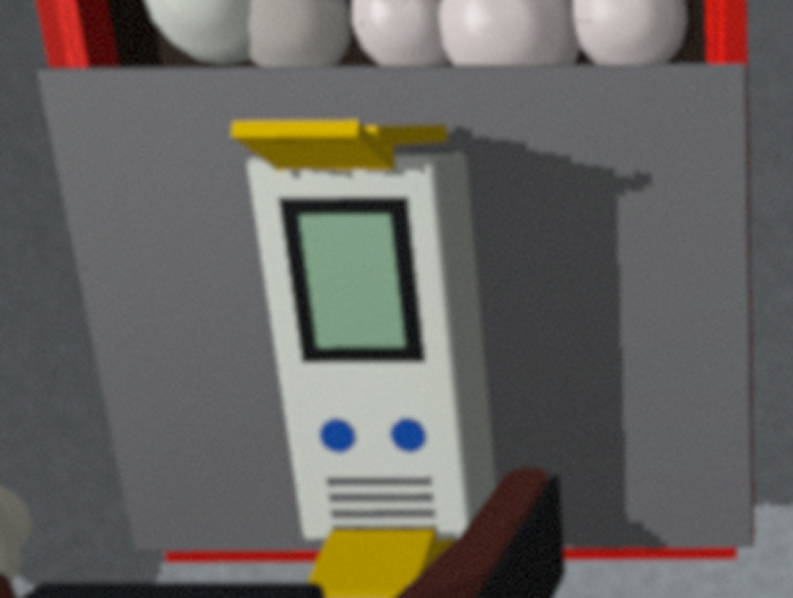

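View pics/u_s2.png

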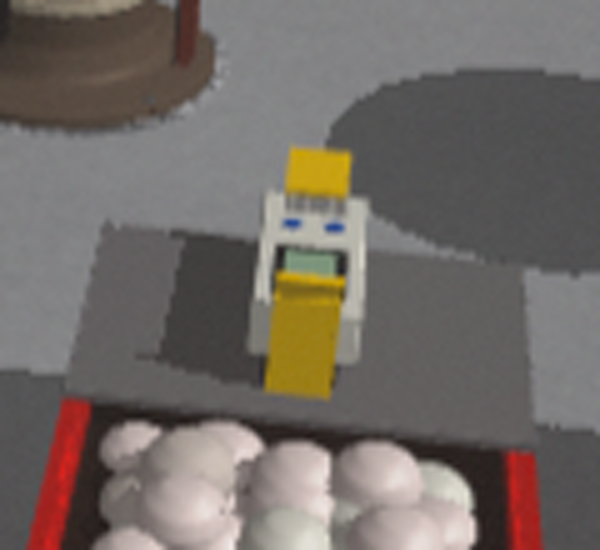

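View pics/u_s.png

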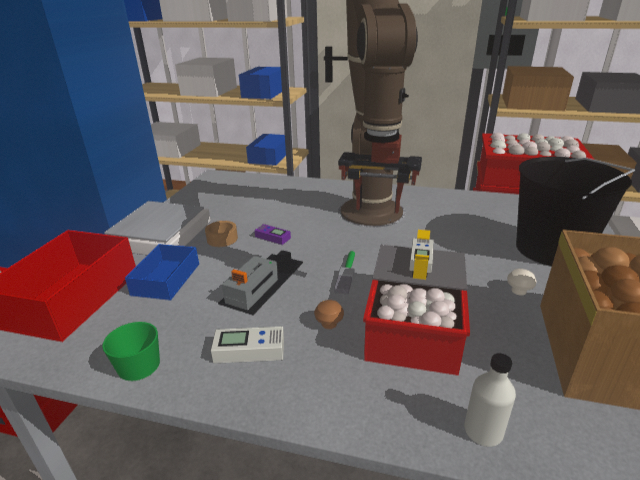

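The logger sits level and screen up, with both hook heads over its ends at (312,150) and (372,550). Everything else is unmoved. A quick numeric centring check, then hand in.

Run:
```python
from go import *
import pickle
s,p=pickle.load(open("u.pkl","rb"));T=T_of(p,s)
a=CRATE[2];Rm=np.array([[np.cos(a),np.sin(a)],[-np.sin(a),np.cos(a)]])
for k in [(248,160),(433,160),(303,538),(469,536)]:
    w=atz(p,np.array([(k[0]+.5)/2.6-.5+20,(k[1]+.5)/2.6-.5+100]),T,168);print(np.round(Rm@(w[:2]-CRATE[:2]),1))
q=read_camera("top");cv2.imwrite("pics/v.png",q["image"][:,:,::-1])
```

```text
[53.5 23.9]
[ 53.2 -24.5]
[-54.3  24.7]
[-54.  -23.9]
```

View pics/v.png

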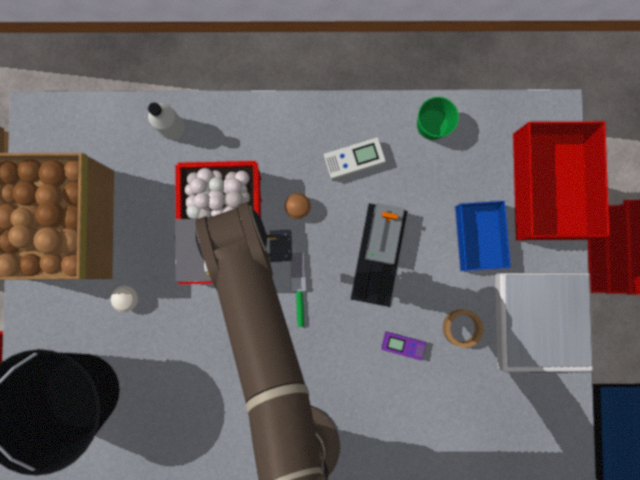

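The logger is centred to within 0.5 mm, and all the bystanders are in their original places in the top view. Handing in.

Run:
```python
from cell import *
print(close_job())
```

```text
the job is handed in; nothing more can be done
None
```

The logger is clipped onto the holder on the red crate, screen up, and I handed the job in at about 15 s of the 64 s allowed.

- **Ejecting:** I pushed the orange tab until the force rose to 17 N at the expected stop. I then backed off, and the pictures showed the slide back at rest.
- **Moving:** I gripped the white logger by its long sides and drew it 45 mm straight out before lifting it. It didn't tilt or slip in the grip.
- **Clipping:** I pushed it straight down between the hooks. An extra press raised the upward force on the tool to about 34 N with no further travel, so it was resting on the rib.

**Last checks:** after release, the pictures showed both yellow hook heads over the logger's ends. The measured corners put it centred to within about 0.5 mm. The other things on the bench looked unmoved in the top and scene pictures. The gripper was open, clear of everything and reading near 0 N.

**Disagreement:** the wrist camera measured the logger 1–2 mm short in length and width, which is within the stated calibration error. No check failed. I couldn't read the hook angles directly; the click-over is judged from the pictures and the force.

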